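Nest the sauce cups and set the odd pot aside for washing

TASK

Tidy the stall counter: nest both loose large sauce cups, one on the other, in the large cup on its wooden stand, and both loose small cups in the small cup on its stand, each seated fully home and upright. The square pot nests in nothing, so stand it upright on the floor of the grey wash-up tray. Leave the glass jar and the sauce bottle standing where they are.

Things in the scene. Friction and masses are not known exactly. Their poses are not given: they have to be found in the camera images.
- large_cup_a (a point): large white sauce cup (one of two alike), loose, mouth up, 70 mm high, 42-84 g. Top 24 mm: straight collar, 66 mm outside, 61 mm inside diameter: grip across it. Under it a step, then a tapering body, 57 to 36 mm diameter. Nested, the step rests on the lower rim: it stands 24 mm higher than the cup below, all its collar showing. Point: on its axis (z), 35 mm above its base. Yaw does not matter.
- large_cup_b (a point): large white sauce cup (one of two alike), loose, mouth up, 70 mm high, 42-84 g. Top 24 mm: straight collar, 66 mm outside, 61 mm inside diameter: grip across it. Under it a step, then a tapering body, 57 to 36 mm diameter. Nested, the step rests on the lower rim: it stands 24 mm higher than the cup below, all its collar showing. Point: on its axis (z), 35 mm above its base. Yaw does not matter.
- small_cup_a (a point): small white sauce cup (one of two alike), loose, mouth up, 48 mm high, 28-56 g. Top 20 mm: straight collar, 50 mm outside, 45 mm inside diameter: grip across it. Under it a step, then a tapering body, 41 to 28 mm diameter. Nested, the step rests on the lower rim: it stands 20 mm higher than the cup below, all its collar showing. Point: on its axis (z), 24 mm above its base. Yaw does not matter.
- small_cup_b (a point): small white sauce cup (one of two alike), loose, mouth up, 48 mm high, 28-56 g. Top 20 mm: straight collar, 50 mm outside, 45 mm inside diameter: grip across it. Under it a step, then a tapering body, 41 to 28 mm diameter. Nested, the step rests on the lower rim: it stands 20 mm higher than the cup below, all its collar showing. Point: on its axis (z), 24 mm above its base. Yaw does not matter.
- square_pot (a point): white square pot with straight upright walls, 52 x 52 mm and 45 mm high, open on top, wall 3 mm; the only square one, it nests in nothing. 42 to 84 g. Point: its centre, 22.5 mm above its base; x and y run square to its sides, z up. It stands at any yaw.
- large_stand_rim (a point): the stand for the large cups: a fixed round wooden foot, 84 mm diameter and 12 mm high, with one large cup fixed upright on it, mouth up (rim 82 mm above the counter). Point: centre of that cup's mouth, at rim height. Base of the first cup nested in it: 46 mm below this point (36 mm above the counter); of the second: 22 mm below (60 mm above the counter).
- small_stand_rim (a point): the stand for the small cups: the same fixed wooden foot (84 mm diameter, 12 mm high) with one small cup fixed upright on it, mouth up (rim 60 mm above the counter). Point: centre of that cup's mouth, at rim height. Base of the first cup nested in it: 28 mm below this point (32 mm above the counter); of the second: 8 mm below (52 mm above the counter).
- tray: the wash-up tray: fixed shallow grey tray, 150 mm (its x) by 120 mm (its y), 26 mm high, walls and floor 4 mm; it lies at the left or the right end of the group of things, with a pile of white takeaway trays (60 mm high) at the opposite end. Origin: centre of its underside, on the counter; z up.
- jar_mid (a point): glass jar with a steel lid, 56 mm diameter, 80 mm high, loose; it stands among the cups and is to be left alone. Point: its centre, 40 mm up.
- bottle_mid (a point): amber sauce bottle with a black cap, 48 mm diameter, 110 mm high, loose; it stands among the cups and is to be left alone. Point: its centre, 55 mm up.
Things that resemble listed ones, but are neither listed nor needed, are in the scene too. What is shaped like the part that bears square_pot but black or turquoise is not meant.

How it is judged:
At the end, for the whole second after the job is handed in: Large and small cups sit nested in the stand cup of their size: axes within 9 mm, heights within 5 mm, tilt under 0.08 rad. The pot stands upright on the tray floor, within 50 mm (tray x) and 40 mm (y) of its centre. All released and at rest. Jar and bottle never moved 25 mm or tipped (horizontal distance between each of large_cup_a, large_cup_b and large_stand_rim below 0.009 m and angle between each of large_cup_a, large_cup_b, small_cup_a, small_cup_b, square_pot's own z axis and vertical below 0.08 rad and ((height (world z) of large_cup_a between 0.066 and 0.076 m and height (world z) of large_cup_b between 0.09 and 0.1 m) or (height (world z) of large_cup_b between 0.066 and 0.076 m and height (world z) of large_cup_a between 0.09 and 0.1 m)) and horizontal distance between each of small_cup_a, small_cup_b and small_stand_rim below 0.009 m and ((height (world z) of small_cup_a between 0.051 and 0.061 m and height (world z) of small_cup_b between 0.071 and 0.081 m) or (height (world z) of small_cup_b between 0.051 and 0.061 m and height (world z) of small_cup_a between 0.071 and 0.081 m)) and x of square_pot in the frame of tray between -0.05 and 0.05 m and y of square_pot in the frame of tray between -0.04 and 0.04 m and height (world z) of square_pot between 0.024 and 0.031 m and linear speed of each of large_cup_a, large_cup_b, small_cup_a, small_cup_b, square_pot below 0.02 m/s); the robot touches nothing.
It fails at once if the glass jar is pushed more than 25 mm from its place or tipped over (distance of jar_mid from where it was at the start of the episode above 0.025 m or angle between jar_mid's own z axis and vertical above 0.35 rad).
It fails at once if the sauce bottle is pushed more than 25 mm from its place or tipped over (distance of bottle_mid from where it was at the start of the episode above 0.025 m or angle between bottle_mid's own z axis and vertical above 0.35 rad).
It also fails if it takes over 120 s, if anything falls off the work surface, if the arm or the gripper's body presses on something with over 40 N, if the wrist force passes 120 N, or if a joint passes its speed limit or range.

ROBOT

A 6-joint arm with a two-finger parallel gripper is mounted at the origin on the work surface. World frame = base frame: x ahead of the robot, y to its left, z up, the work surface at z = 0. Lengths are in m, angles in rad, forces in N, time in s.
With the tool pointing down it reaches from about 0.35 to 0.875 m from the base axis. Payload 4.2 kg.
Tool frame: the origin (TCP) lies at the very end of the fingers, on their centre line; the grasp point (between the pads) lies 19 mm behind it; z points along the fingers, y is the direction in which the jaws open and shut (so a half turn about z gives the same grasp; the last joint's range is limited). The gripper opens to 85 mm and grips with 20 to 120 N. Pads are 22 mm wide; open, the fingers measure 114 mm over their backs; the gripper's body (76 mm by 85 mm) begins 54 mm behind the grasp point. The pads swing forward as they close: fully open they stand 13 mm farther back than shut.
Start: joints at [1.364, 0.385, 0.008, 0, -1.194, -0.259], TCP at [0.281, 0.558, 0.231] pointing down, gripper open.
Joint ranges: [-3.14, 3.14], [-1.21, 2.06], [-1.07, 1.41], [-3.16, 2.05], [-2.99, -0.16], [-3.1, 3.1]. Speed limits (rad/s): [2.79, 2.79, 3.14, 3.14, 3.14, 3.14].

INTERFACE

Orientations are given as a rotation vector (axis times angle).
In Python, from cell import telemetry, viewer, robot gives the robot as it stands.
- The arm moves only by the tool carry_out, never from a script. Its argument "deltas" is a list of rows, each an object with "xyz": the shift along the tool's x, y, z in cm, a list of three; "turn": the turn about the tool's z in degrees; "jaw": the closure, from 0 (fully open) to 1 (shut). A call has 1 to 12 rows; each row shifts and turns the pose as measured when the row begins, along the tool's axes as they then stand; what a row does not reach is not made up. A row lasts 1/8 s, in which the tool goes at most 62.5 mm and 10.7 degrees, less where a joint would pass 70% of its speed; a pose out of reach is approached as far as the arm can. A call with a gripper value outside its range is refused whole. The fingers move at their own pace and stop on an object; "grip_force" is the grip in N (left out, the last holds). Time passes only in rows, so rows that do not move let the fingers close. It gives the time, the measured TCP pose, the force and the opening at its end, in the units of the state.
- telemetry.get_state(): the state, without advancing time (a new reading comes with each control period).
- viewer.camera(name): name is "side" or "top"; returns the picture (420x560x3 uint8, red, green, blue); there is no depth.
- viewer.get_calibration(name): a dict with "vfov" (degrees; the focal length in pixels is half the picture's height over the tangent of half this angle, whatever the lens; pixels are square), "cx", "cy" (the principal point, pixels), "world_from_camera" (4x4, takes a point from camera to world coordinates). Camera axes: x right, y down, z forward; pixel columns grow to the right and rows downward; lengths in m; the calibration is good to about 2 mm. A picture is of the moment at which its call begins. get_calibration takes no time and is no camera call.
- robot.job_done(): hands the job in, once; it reports no verdict.
The state is a dict: "t": time; "joints": joint angles; "joint_vel": joint speeds; "joint_efforts": joint torques, N m; "tool_pos": TCP position; "orientation": TCP orientation; "ft_force": force on the tool from outside, world axes, zero at the start; "ft_torque": the same for the moment, N m; "width": opening from 0.0 (shut) to 1.0 (fully open).
Only numpy, scipy, OpenCV 4.12 (cv2) and the standard library are available. Lean on these libraries where they do the work, as an engineer would, in place of code of your own. Each camera call takes 0.05 s, during which the arm holds its last target.

## Working session

There is one attempt and no reset: what is moved stays moved. The work goes in short steps, Python scripts to look and compute and a tool call to move; the robot and the scene stay as the last step left them, time stands still between calls to the robot, and variables do not carry over. Pictures are saved under pics/ and viewed, and the job is handed in when it is done.

Besides the shell and the picture viewer there is one more tool, called after ">>>" as name(argument=value, ...), one argument or row to a line, values as JSON. carry_out: Moves the arm, as the interface text tells. Its arguments: {"type":"object","properties":{"deltas":{"type":"array","items":{"type":"object","properties":{"xyz":{"type":"array","items":{"type":"number"}},"turn":{"type":"number"},"jaw":{"type":"number"}}}},"grip_force":{"type":"number"}},"required":["deltas"]}

```bash
ls; mkdir -p pics; python3 - <<'E'
from cell import telemetry, viewer, robot
import cv2,numpy as np
print(telemetry.get_state())
for n in("side","top"):
    im=viewer.camera(n); cv2.imwrite(f"pics/{n}0.png",cv2.cvtColor(im,cv2.COLOR_RGB2BGR))
    c=viewer.get_calibration(n);print(n,c)
E
```

```text
pics
{'t': 0.0, 'joints': array([ 1.36358107e+00,  3.85551319e-01,  6.58497640e-03, -4.77619903e-04,
       -1.19402414e+00, -2.58595036e-01]), 'joint_vel': array([ 8.09880292e-04, -7.18449118e-05, -6.63240052e-04, -5.90442163e-04,
       -2.17502949e-03, -2.61828555e-04]), 'joint_efforts': array([-4.88105923e-05, -3.92296994e+01,  1.88399470e+01,  4.18615133e+00,
       -4.63757257e-03,  1.92875476e-07]), 'tool_pos': array([0.28044081, 0.55787033, 0.23021195]), 'orientation': array([ 3.05456038e+00, -7.24856153e-01, -6.08127095e-04]), 'ft_force': array([-0.60254313, -0.1536727 , -0.01232527]), 'ft_torque': array([-0.03543908,  0.00737861,  0.0303663 ]), 'width': 0.9995398439825293}
side {'vfov': 57.058501117086635, 'cx': 276.60809261398197, 'cy': 210.44962344772014, 'world_from_camera': array([[ 0.80594811, -0.30062982,  0.50996996, -0.01862904],
       [-0.59177089, -0.38590646,  0.70773118, -0.67864275],
       [-0.01596439, -0.87217998, -0.48892455,  0.54108734],
       [ 0.        ,  0.        ,  0.        ,  1.        ]])}
top {'vfov': 55.063888692349195, 'cx': 289.13113762401997, 'cy': 207.17575924326425, 'world_from_camera': array([[-0.01491113, -0.98706405,  0.1596315 ,  0.30529991],
       [-0.99988387,  0.01421738, -0.00548717,  0.00185003],
       [ 0.00314664, -0.15969478, -0.98716142,  1.06266409],
       [ 0.        ,  0.        ,  0.        ,  1.        ]])}
```

View pics/side0.png

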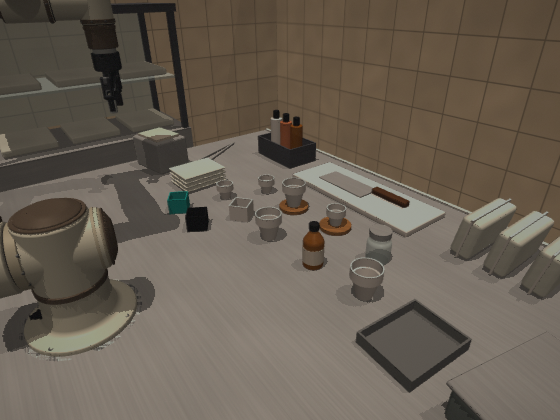

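View pics/top0.png

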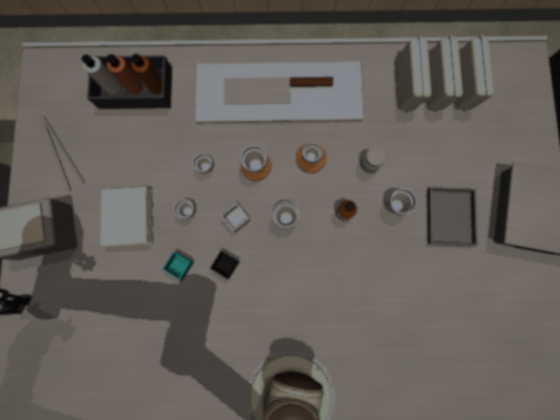

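```bash
cat > h.py <<'E'
import cv2,numpy as np
from cell import telemetry, viewer, robot
def cal(n):
    c=viewer.get_calibration(n); f=210/np.tan(np.radians(c['vfov'])/2)
    return f,c['cx'],c['cy'],np.array(c['world_from_camera'])
def ray(n,u,v):
    f,cx,cy,T=cal(n); d=T[:3,:3]@np.array([(u-cx)/f,(v-cy)/f,1.]); return T[:3,3],d
def onz(n,u,v,z):
    o,d=ray(n,u,v); return o+d*(z-o[2])/d[2]
def proj(n,p):
    f,cx,cy,T=cal(n); q=T[:3,:3].T@(np.asarray(p,float)-T[:3,3]); return np.array([cx+f*q[0]/q[2],cy+f*q[1]/q[2]])
def tri(a,b):  # a=(u,v) top, b side
    o1,d1=ray('top',*a);o2,d2=ray('side',*b)
    A=np.stack([d1,-d2],1);s=np.linalg.lstsq(A,o2-o1,rcond=None)[0]
    p=o1+d1*s[0];q=o2+d2*s[1];return (p+q)/2,np.linalg.norm(p-q)
def snap(n,name):
    im=cv2.cvtColor(viewer.camera(n),cv2.COLOR_RGB2BGR);cv2.imwrite('pics/'+name,im);return im
E
python3 - <<'E'
from h import *
print(proj('top',(0,0,0)),proj('side',(0,0,0)))
t=cv2.imread('pics/top0.png');s=cv2.imread('pics/side0.png')
c=t[130:290,90:490];cv2.imwrite('pics/t1.png',cv2.convertScaleAbs(cv2.resize(c,None,fx=2,fy=2,interpolation=cv2.INTER_CUBIC),alpha=1.3))
c=s[160:390,160:480];cv2.imwrite('pics/s1.png',cv2.convertScaleAbs(cv2.resize(c,None,fx=2.5,fy=2.5,interpolation=cv2.INTER_CUBIC),alpha=1.3))
E
```

```text
[290.36285648 396.87619122] [ 83.06050504 315.13948538]
```

View pics/t1.png

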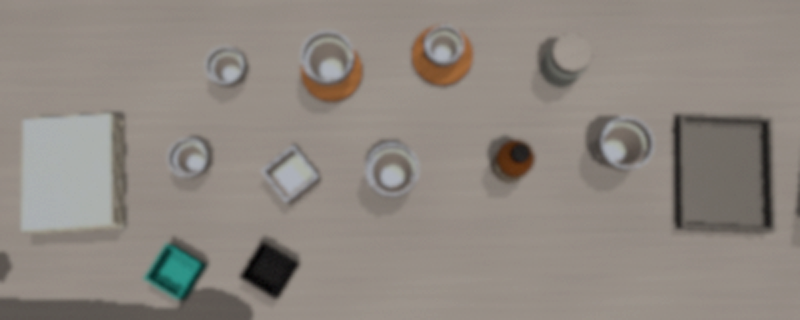

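View pics/s1.png

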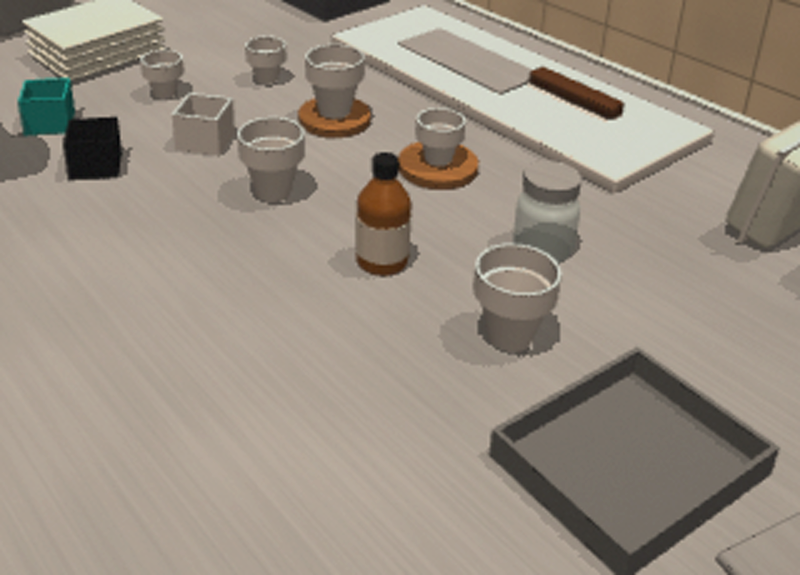

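```bash
python3 - <<'E'
from h import *
t=cv2.imread('pics/top0.png');s=cv2.imread('pics/side0.png')
T={'sa':(204,163),'sb':(185,209),'LS':(255,160),'SS':(312,155),'pot':(236,217),'La':(286,214),'jar':(374,159),'Lb':(400,202)}
S={'sa':(266,184),'sb':(225,190),'LS':(294,192),'SS':(336,215),'pot':(241,209),'La':(268,223),'jar':(379,242),'Lb':(367,277)}
for im,D,o in((t,T,'t2'),(s,S,'s2')):
    r=[]
    for k,(u,v) in D.items():
        c=cv2.resize(im[v-22:v+23,u-22:u+23],(198,198),interpolation=cv2.INTER_NEAREST)
        c=cv2.convertScaleAbs(c,alpha=1.3);cv2.putText(c,k,(2,14),0,.5,(0,0,255),1);r.append(c)
    cv2.imwrite(f'pics/{o}.png',np.vstack([np.hstack(r[:4]),np.hstack(r[4:])]))
hsv=cv2.cvtColor(t,cv2.COLOR_BGR2HSV)
for k,(u,v) in T.items(): print(k); print(hsv[v-16:v+17:1,u,1:].tolist()) if k in('La',) else 0
print(hsv[180,230],hsv[240,300])
E
```

```text
sa
sb
LS
SS
pot
La
[[25, 112], [28, 102], [14, 92], [5, 100], [7, 108], [0, 102], [11, 111], [13, 114], [24, 106], [35, 96], [41, 93], [41, 93], [36, 93], [33, 100], [20, 113], [14, 128], [9, 135], [6, 136], [13, 140], [16, 142], [16, 143], [18, 143], [16, 142], [15, 139], [8, 126], [7, 104], [27, 86], [23, 89], [5, 104], [5, 107], [13, 98], [24, 95], [29, 97]]
jar
Lb
[ 15  26 117] [ 13  27 113]
```

View pics/t2.png

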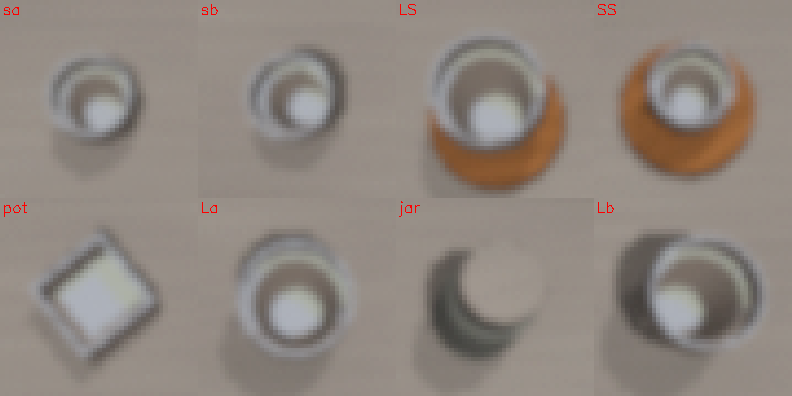

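View pics/s2.png

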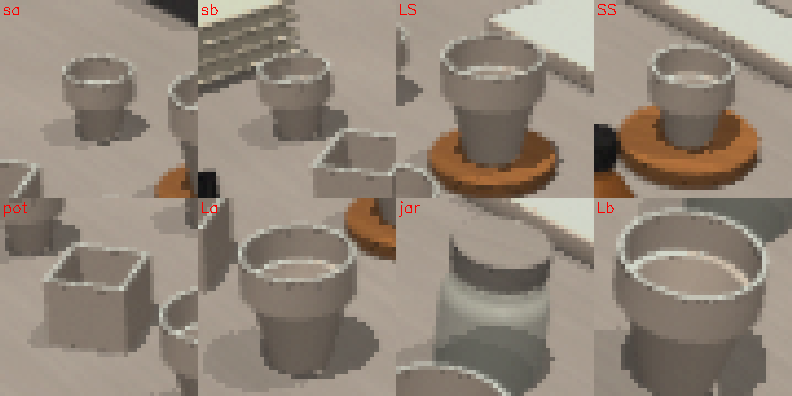

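```bash
python3 - <<'E'
from h import *
T={'sa':(204,163),'sb':(185,209),'LS':(255,160),'SS':(312,155),'pot':(236,217),'La':(286,214),'Lb':(400,202)}
S={'sa':(266,184),'sb':(225,190),'LS':(294,192),'SS':(336,215),'pot':(241,209),'La':(268,223),'Lb':(367,277)}
ct={'sa':(92,97),'sb':(90.5,96),'LS':(92.5,93),'SS':(96.5,86.5),'pot':(97,99),'La':(97,103),'Lb':(112,97)}
cs={'sa':(99,70),'sb':(95,67.5),'LS':(96.5,55.5),'SS':(97.5,62),'pot':(100,68),'La':(99,54.5),'Lb':(97,57)}
Z={'sa':48,'sb':48,'LS':82,'SS':60,'pot':45,'La':70,'Lb':70}
f=lambda D,c,k:np.array(D[k])-22+np.array(c[k])/4.4-.5
for k in T:
    a=f(T,ct,k);b=f(S,cs,k);z=Z[k]/1e3
    p,e=tri(a,b);print(k,Z[k],'top',onz('top',*a,z)[:2].round(4),'side',onz('side',*b,z)[:2].round(4),'tri',p.round(4),round(e,4))
t=cv2.imread('pics/top0.png')
for c in[(428,188),(475,188),(475,244),(428,244)]:print(onz('top',*c,.026).round(3))
for q in((345,208),(374,158)):print(onz('top',*q,.1).round(3))
# pot yaw side corners
P=[onz('side',*(np.array(S['pot'])-22+np.array(c)/4.4-.5),.045)[:2] for c in((75,46),(150,50),(128,90),(47,86))]
for i in range(4):d=P[(i+1)%4]-P[i];print(np.linalg.norm(d),np.degrees(np.arctan2(d[1],d[0]))%90)
print(np.mean(P,0))
# side points: bottle base, jar lid
for q,z in(((313.5,227),.11),((379.5,232),.08)):print(onz('side',*q,z))
c=telemetry.get_state();R=cv2.Rodrigues(c['orientation'])[0];print(R.round(3))
E
```

```text
sa 48 top [0.59   0.2196] side [0.5932 0.2232] tri [0.5897 0.2188 0.0504] 0.0009
sb 48 top [0.4703 0.2665] side [0.4715 0.2691] tri [0.47   0.2661 0.0495] 0.0001
LS 82 top [0.5888 0.0841] side [0.5931 0.0874] tri [0.5888 0.0834 0.0845] 0.0017
SS 60 top [ 0.6103 -0.0634] side [ 0.6155 -0.0595] tri [ 0.61   -0.0637  0.0634] 0.0018
pot 45 top [0.4465 0.1331] side [0.4504 0.1375] tri [0.4466 0.1323 0.0483] 0.0014
La 70 top [0.4465 0.0055] side [0.4487 0.0064] tri [0.447  0.0052 0.071 ] 0.0015
Lb 70 top [ 0.476  -0.2889] side [ 0.4766 -0.2897] tri [ 0.4764 -0.2893  0.0697] 0.001
[ 0.519 -0.37   0.026]
[ 0.517 -0.494  0.026]
[ 0.37  -0.481  0.026]
[ 0.372 -0.36   0.026]
[ 0.457 -0.139  0.1  ]
[ 0.581 -0.215  0.1  ]
0.048844999916355866 45.42769834174366
0.053550036088439446 42.35960007701914
0.050449867642485324 46.26066233165352
0.05439032765862712 40.71816061296936
[0.45081071 0.13795782]
[ 0.45022605 -0.16027284  0.11      ]
[ 0.58374761 -0.22882969  0.08      ]
[[ 0.893 -0.449 -0.001]
 [-0.449 -0.893 -0.002]
 [ 0.     0.002 -1.   ]]
```

```bash
cat > g.py <<'E'
import sys
from h import *
s=telemetry.get_state();R=cv2.Rodrigues(s['orientation'])[0];p=s['tool_pos']
t=np.array([float(x) for x in sys.argv[1:4]])
d=R.T@(t-p)*100
print('t',round(s['t'],2),'pos',p.round(4),'jaw yaw%180',np.degrees(np.arctan2(R[1,1],R[0,1])).round(1)%180,'tilt',R[2,2].round(4),'F',s['ft_force'].round(1),'w',round(s['width'],3))
print('tool delta cm',d.round(2),'rows',np.linalg.norm(d)/6)
n=int(np.ceil(np.linalg.norm(d)/5.8));print(n,'x',(d/n).round(2))
print('j',s['joints'].round(2))
E
python3 g.py .4475 .006 .2
```

```text
t 0.1 pos [0.2805 0.5579 0.2303] jaw yaw%180 63.3 tilt -1.0 F [-0.   0.3 -1.2] w 1.003
tool delta cm [39.72 41.8   3.12] rows 9.624354711774158
10 x [3.97 4.18 0.31]
j [ 1.36  0.39  0.01 -0.   -1.19 -0.26]
```

>>> carry_out(
  deltas=[
    {"xyz": [3.97, 4.18, 0], "jaw": 0},
    {"xyz": [3.97, 4.18, 0], "jaw": 0},
    {"xyz": [3.97, 4.18, 0], "jaw": 0},
    {"xyz": [3.97, 4.18, 0], "jaw": 0},
    {"xyz": [3.97, 4.18, 0], "jaw": 0},
    {"xyz": [3.97, 4.18, 0], "jaw": 0},
    {"xyz": [3.97, 4.18, 0], "jaw": 0},
    {"xyz": [3.97, 4.18, 0], "jaw": 0},
    {"xyz": [3.97, 4.18, 0], "jaw": 0},
    {"xyz": [3.97, 4.18, 0], "jaw": 0},
    {"xyz": [0, 0, 0], "jaw": 0},
  ],
  grip_force=30,
)

```text
schema error: expected keys xyz, turn, jaw
```

```bash
python3 g.py .4475 .006 .12
```

```text
t 0.1 pos [0.2805 0.5579 0.2303] jaw yaw%180 63.3 tilt -1.0 F [-0.   0.3 -1.2] w 1.003
tool delta cm [39.72 41.78 11.12] rows 9.785360301759116
11 x [3.61 3.8  1.01]
j [ 1.36  0.39  0.01 -0.   -1.19 -0.26]
```

>>> carry_out(
  deltas=[
    {"xyz": [3.97, 4.18, 0], "turn": 0, "jaw": 0},
    {"xyz": [3.97, 4.18, 0], "turn": 0, "jaw": 0},
    {"xyz": [3.97, 4.18, 0], "turn": 0, "jaw": 0},
    {"xyz": [3.97, 4.18, 0], "turn": 0, "jaw": 0},
    {"xyz": [3.97, 4.18, 0], "turn": 0, "jaw": 0},
    {"xyz": [3.97, 4.18, 0], "turn": 0, "jaw": 0},
    {"xyz": [3.97, 4.18, 0], "turn": 0, "jaw": 0},
    {"xyz": [3.97, 4.18, 0], "turn": 0, "jaw": 0},
    {"xyz": [3.97, 4.18, 0], "turn": 0, "jaw": 0},
    {"xyz": [3.97, 4.18, 0], "turn": 0, "jaw": 0},
    {"xyz": [0, 0, 0], "turn": 0, "jaw": 0},
  ],
  grip_force=30,
)

```text
t: 1.48
tool_pos: [0.4496, -0.0117, 0.2283]
orientation: [3.05, -0.721, -0.004]
ft_force: [0.9, 0.4, 0.2]
width: 0.998
```

```bash
python3 g.py .4475 .006 .12
```

```text
t 1.48 pos [ 0.4496 -0.0117  0.2283] jaw yaw%180 63.400000000000006 tilt -1.0 F [0.9 0.4 0.2] w 0.998
tool delta cm [-0.98 -1.58 10.82] rows 1.8294092143694902
2 x [-0.49 -0.79  5.41]
j [ 0.34  0.09 -0.4   0.01 -1.09  0.76]
```

>>> carry_out(
  deltas=[
    {"xyz": [-0.5, -0.8, 5], "turn": 0, "jaw": 0},
    {"xyz": [-0.5, -0.8, 5], "turn": 0, "jaw": 0},
    {"xyz": [0, 0, 0], "turn": 0, "jaw": 0},
    {"xyz": [0, 0, 0], "turn": 0, "jaw": 0},
  ],
)

```text
t: 1.98
tool_pos: [0.449, 0.0077, 0.1283]
orientation: [3.052, -0.721, 0.003]
ft_force: [-0.1, 0.0, 0.4]
width: 0.998
```

```bash
python3 g.py .4475 .006 .04; python3 - <<'E'
from h import *
for n in('side','top'):
    im=snap(n,n+'1.png')
    u,v=proj(n,(.4475,.006,.08)).astype(int)
    c=cv2.resize(im[v-60:v+60,u-50:u+50],None,fx=4,fy=4,interpolation=cv2.INTER_CUBIC)
    if n=='side':a=c
cv2.imwrite('pics/c1.png',np.hstack([a,c]))
E
```

```text
t 1.98 pos [0.449  0.0077 0.1283] jaw yaw%180 63.400000000000006 tilt -1.0 F [-0.1  0.   0.4] w 0.998
tool delta cm [-0.09  0.18  8.83] rows 1.4719839659311347
2 x [-0.04  0.09  4.41]
j [ 0.39  0.2  -0.56  0.01 -0.82  0.72]
```

View pics/c1.png

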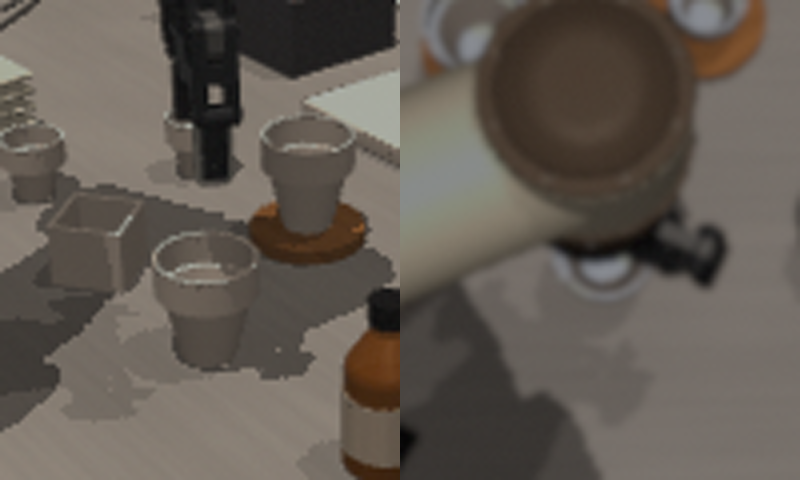

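>>> carry_out(
  deltas=[
    {"xyz": [-0.05, 0.09, 4.4], "turn": 0, "jaw": 0},
    {"xyz": [0, 0.09, 3.0], "turn": 0, "jaw": 0},
    {"xyz": [0, 0, 1.0], "turn": 0, "jaw": 0},
    {"xyz": [0, 0, 0], "turn": 0, "jaw": 0},
  ],
)

```text
t: 2.58
tool_pos: [0.4546, 0.0081, 0.0495]
orientation: [-3.053, 0.72, -0.028]
ft_force: [0.1, -0.4, 0.3]
width: 0.999
```

```bash
python3 g.py .4475 .006 .04; python3 - <<'E'
from h import *
im=snap('side','side2.png')
u,v=proj('side',(.4475,.006,.08)).astype(int)
cv2.imwrite('pics/c2.png',cv2.resize(im[v-60:v+60,u-60:u+60],None,fx=5,fy=5,interpolation=cv2.INTER_CUBIC))
E
```

```text
t 2.58 pos [0.4546 0.0081 0.0495] jaw yaw%180 63.5 tilt -0.9998 F [ 0.1 -0.4  0.3] w 0.999
tool delta cm [-0.55  0.51  0.94] rows 0.20089632069891805
1 x [-0.55  0.51  0.94]
j [ 0.38  0.33 -0.65  0.01 -0.58  0.72]
```

View pics/c2.png

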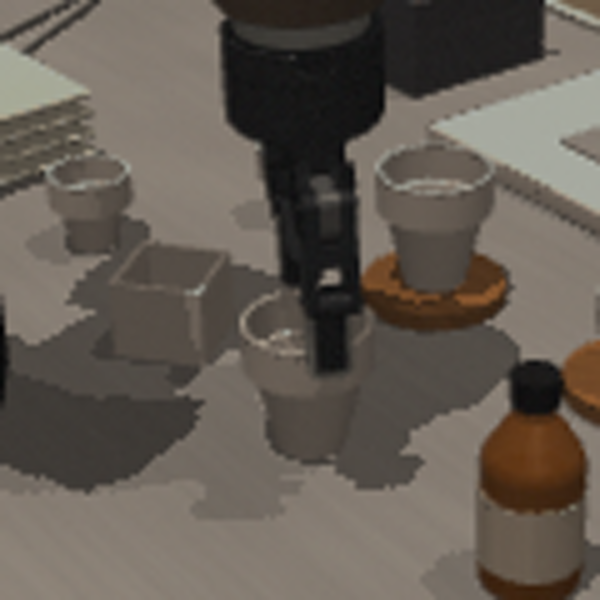

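>>> carry_out(
  deltas=[
    {"xyz": [-0.3, 0.25, 0.5], "turn": 0, "jaw": 0},
    {"xyz": [-0.25, 0.25, 0.45], "turn": 0, "jaw": 0},
    {"xyz": [0, 0, 0], "turn": 0, "jaw": 0},
  ],
)

```text
t: 3.0
tool_pos: [0.449, 0.0067, 0.0421]
orientation: [-3.05, 0.718, -0.036]
ft_force: [-0.1, -0.3, 1.2]
width: 0.998
```

```bash
python3 g.py .4475 .006 .04
```

```text
t 3.0 pos [0.449  0.0067 0.0421] jaw yaw%180 63.5 tilt -0.9997 F [-0.1 -0.3  1.2] w 0.998
tool delta cm [-0.11  0.13  0.21] rows 0.04434870665819007
1 x [-0.11  0.13  0.21]
j [ 0.38  0.33 -0.67  0.01 -0.54  0.71]
```

>>> carry_out(
  deltas=[
    {"xyz": [-0.1, 0.1, 0.2], "turn": 0, "jaw": 0},
    {"xyz": [0, 0, 0], "turn": 0, "jaw": 1},
    {"xyz": [0, 0, 0], "turn": 0, "jaw": 1},
    {"xyz": [0, 0, 0], "turn": 0, "jaw": 1},
    {"xyz": [0, 0, 0], "turn": 0, "jaw": 1},
    {"xyz": [0, 0, 0], "turn": 0, "jaw": 1},
  ],
)

```text
t: 3.75
tool_pos: [0.448, 0.0061, 0.0407]
orientation: [-3.05, 0.718, -0.037]
ft_force: [-1.2, 0.4, 2.4]
width: 0.775
```

```bash
python3 g.py .4475 .006 .04; python3 - <<'E'
from h import *
im=snap('side','side3.png')
u,v=proj('side',(.4475,.006,.08)).astype(int)
cv2.imwrite('pics/c3.png',cv2.resize(im[v-60:v+60,u-60:u+60],None,fx=5,fy=5,interpolation=cv2.INTER_CUBIC))
E
```

```text
t 3.75 pos [0.448  0.0061 0.0407] jaw yaw%180 63.5 tilt -0.9997 F [-1.2  0.4  2.4] w 0.775
tool delta cm [-0.04  0.03  0.07] rows 0.015110474588139232
1 x [-0.04  0.03  0.07]
j [ 0.38  0.33 -0.68  0.01 -0.54  0.71]
```

View pics/c3.png

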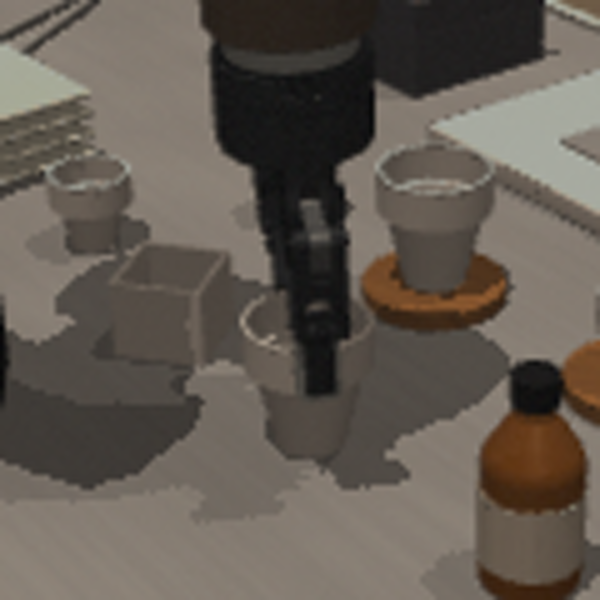

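```bash
python3 - <<'E'
from h import *
u,v=proj('side',(.4475,.006,.08)).astype(int)
j=np.array([np.cos(np.radians(63.5)),np.sin(np.radians(63.5))])
for off in(.033,.045):
  for z in(.04,.045,.05,.055):
    p=np.r_[np.array([.448,.0061])-j*off,z];print(off,z,((proj('side',p)-[u-60,v-60])*5).round(0))
E
```

```text
0.033 0.04 [316. 407.]
0.033 0.045 [316. 398.]
0.033 0.05 [316. 389.]
0.033 0.055 [315. 380.]
0.045 0.04 [320. 420.]
0.045 0.045 [320. 411.]
0.045 0.05 [320. 402.]
0.045 0.055 [319. 393.]
```

>>> carry_out(
  deltas=[
    {"xyz": [0, 0, -2], "turn": 0, "jaw": 1},
    {"xyz": [0, 0, -4], "turn": 0, "jaw": 1},
    {"xyz": [0, 0, -4], "turn": 0, "jaw": 1},
    {"xyz": [0, 0, -2], "turn": 0, "jaw": 1},
    {"xyz": [0, 0, 0], "turn": 0, "jaw": 1},
  ],
)

```text
t: 4.42
tool_pos: [0.444, 0.0058, 0.1625]
orientation: [-3.051, 0.719, -0.032]
ft_force: [0.0, -1.1, -0.5]
width: 0.776
```

```bash
python3 g.py .591 .0855 .16
```

```text
t 4.42 pos [0.444  0.0058 0.1625] jaw yaw%180 63.5 tilt -0.9998 F [ 0.  -1.1 -0.5] w 0.776
tool delta cm [  9.59 -13.69   0.57] rows 2.787910014936157
3 x [ 3.2  -4.56  0.19]
j [ 0.39  0.13 -0.53  0.01 -0.88  0.72]
```

>>> carry_out(
  deltas=[
    {"xyz": [2.4, -3.4, 0.1], "turn": 0, "jaw": 1},
    {"xyz": [2.4, -3.4, 0.1], "turn": 0, "jaw": 1},
    {"xyz": [2.4, -3.4, 0.1], "turn": 0, "jaw": 1},
    {"xyz": [2.4, -3.4, 0.1], "turn": 0, "jaw": 1},
    {"xyz": [0, 0, 0], "turn": 0, "jaw": 1},
    {"xyz": [0, 0, 0], "turn": 0, "jaw": 1},
  ],
)

```text
t: 5.18
tool_pos: [0.5892, 0.0853, 0.1497]
orientation: [3.056, -0.724, 0.007]
ft_force: [-0.7, 0.1, -0.4]
width: 0.769
```

```bash
python3 g.py .591 .0855 .125; python3 - <<'E'
from h import *
im=snap('side','side4.png')
u,v=proj('side',(.591,.0855,.12)).astype(int)
cv2.imwrite('pics/c4.png',cv2.resize(im[v-60:v+60,u-60:u+60],None,fx=5,fy=5,interpolation=cv2.INTER_CUBIC))
E
```

```text
t 5.17 pos [0.5892 0.0853 0.1497] jaw yaw%180 63.3 tilt -1.0 F [-0.7  0.1 -0.4] w 0.769
tool delta cm [ 0.14 -0.09  2.48] rows 0.41347130761282086
1 x [ 0.14 -0.09  2.48]
j [ 0.42  0.4  -0.19  0.   -0.98  0.69]
```

View pics/c4.png

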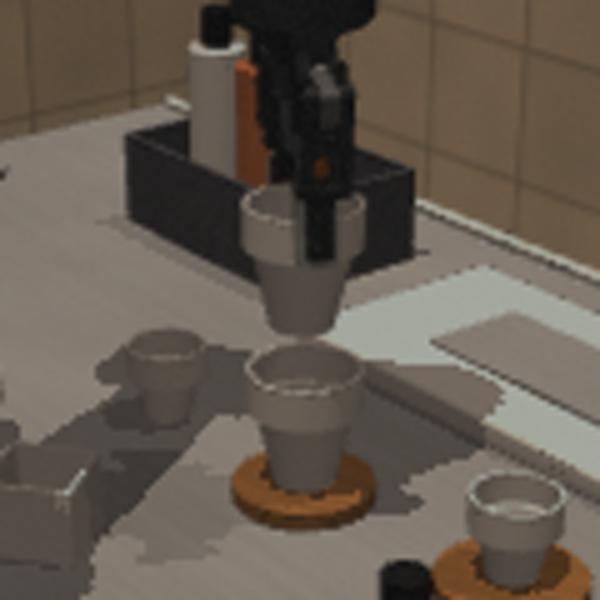

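>>> carry_out(
  deltas=[
    {"xyz": [0.05, -0.05, 1.5], "turn": 0, "jaw": 1},
    {"xyz": [0, 0, 1.5], "turn": 0, "jaw": 1},
    {"xyz": [0, 0, 1.5], "turn": 0, "jaw": 1},
    {"xyz": [0, 0, 0], "turn": 0, "jaw": 1},
  ],
)

```text
t: 5.72
tool_pos: [0.5873, 0.084, 0.1009]
orientation: [3.054, -0.726, 0.003]
ft_force: [0.4, -0.4, 0.5]
width: 0.768
```

```bash
python3 g.py .591 .0855 .078
```

```text
t 5.72 pos [0.5873 0.084  0.1009] jaw yaw%180 63.3 tilt -1.0 F [ 0.4 -0.4  0.5] w 0.768
tool delta cm [ 0.25 -0.3   2.29] rows 0.38682648113880713
1 x [ 0.25 -0.3   2.29]
j [ 0.42  0.45 -0.24  0.   -0.87  0.69]
```

>>> carry_out(
  deltas=[
    {"xyz": [0.2, -0.25, 0.8], "turn": 0, "jaw": 1},
    {"xyz": [0.1, -0.1, 0.6], "turn": 0, "jaw": 1},
    {"xyz": [0, 0, 0.3], "turn": 0, "jaw": 1},
    {"xyz": [0, 0, 0.3], "turn": 0, "jaw": 1},
    {"xyz": [0, 0, 0], "turn": 0, "jaw": 1},
  ],
)

```text
t: 6.35
tool_pos: [0.5929, 0.0862, 0.0804]
orientation: [3.055, -0.725, 0.007]
ft_force: [-0.1, 0.3, -0.1]
width: 0.775
```

```bash
python3 g.py .591 .0855 .0767
```

```text
t 6.35 pos [0.5929 0.0862 0.0804] jaw yaw%180 63.3 tilt -1.0 F [-0.1  0.3 -0.1] w 0.775
tool delta cm [-0.15  0.15  0.37] rows 0.07075974698783945
1 x [-0.15  0.15  0.37]
j [ 0.42  0.48 -0.25  0.   -0.83  0.69]
```

>>> carry_out(
  deltas=[
    {"xyz": [-0.1, 0.1, 0.3], "turn": 0, "jaw": 1},
    {"xyz": [0, 0, 0.1], "turn": 0, "jaw": 1},
    {"xyz": [0, 0, 0], "turn": 0, "jaw": 1},
  ],
)

```text
t: 6.72
tool_pos: [0.5918, 0.0858, 0.0775]
orientation: [3.056, -0.725, 0.009]
ft_force: [0.8, -0.5, -0.4]
width: 0.773
```

>>> carry_out(
  deltas=[
    {"xyz": [0, 0, 0], "turn": 0, "jaw": 0},
    {"xyz": [0, 0, 0], "turn": 0, "jaw": 0},
    {"xyz": [0, 0, 0], "turn": 0, "jaw": 0},
    {"xyz": [0, 0, 0], "turn": 0, "jaw": 0},
  ],
)

```text
t: 7.22
tool_pos: [0.5922, 0.0859, 0.0774]
orientation: [3.057, -0.725, 0.01]
ft_force: [-0.2, 0.1, 0.0]
width: 0.997
```

>>> carry_out(
  deltas=[
    {"xyz": [0, 0, -2], "turn": 0, "jaw": 0},
    {"xyz": [0, 0, -4], "turn": 0, "jaw": 0},
    {"xyz": [0, 0, -4], "turn": 0, "jaw": 0},
    {"xyz": [0, 0, -4], "turn": 0, "jaw": 0},
    {"xyz": [0, 0, -1], "turn": 0, "jaw": 0},
  ],
)

```text
t: 7.85
tool_pos: [0.5906, 0.0858, 0.23]
orientation: [3.054, -0.725, 0.004]
ft_force: [0.1, -1.2, 0.0]
width: 1.001
```

```bash
python3 g.py .476 -.289 .23; python3 - <<'E'
from h import *
im=snap('side','side5.png')
u,v=proj('side',(.591,.0855,.12)).astype(int)
cv2.imwrite('pics/c5.png',cv2.resize(im[v-60:v+60,u-60:u+60],None,fx=5,fy=5,interpolation=cv2.INTER_CUBIC))
E
```

```text
t 7.85 pos [0.5906 0.0858 0.23  ] jaw yaw%180 63.3 tilt -1.0 F [ 0.1 -1.2  0. ] w 1.001
tool delta cm [ 6.61 38.63  0.1 ] rows 6.5314024552649785
7 x [0.94 5.52 0.01]
j [ 0.42  0.34 -0.07  0.   -1.16  0.69]
```

View pics/c5.png

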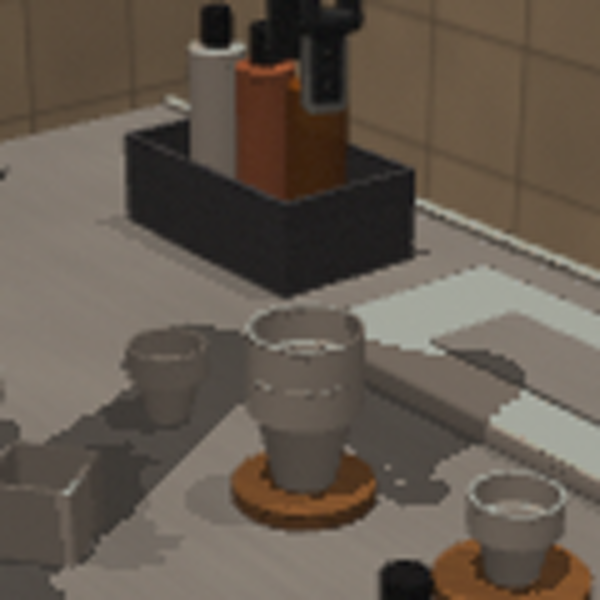

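First large cup is seated (its full collar shows above the seam at about crop row 390, upright). Next is the second large cup.

>>> carry_out(
  deltas=[
    {"xyz": [0.82, 4.8, 0], "turn": 0, "jaw": 0},
    {"xyz": [0.82, 4.8, 0], "turn": 0, "jaw": 0},
    {"xyz": [0.82, 4.8, 0], "turn": 0, "jaw": 0},
    {"xyz": [0.82, 4.8, 0], "turn": 0, "jaw": 0},
    {"xyz": [0.82, 4.8, 0], "turn": 0, "jaw": 0},
    {"xyz": [0.82, 4.8, 0], "turn": 0, "jaw": 0},
    {"xyz": [0.82, 4.8, 0], "turn": 0, "jaw": 0},
    {"xyz": [0.82, 4.8, 0], "turn": 0, "jaw": 0},
    {"xyz": [0, 0, 0], "turn": 0, "jaw": 0},
    {"xyz": [0, 0, 0], "turn": 0, "jaw": 0},
  ],
)

```text
t: 9.15
tool_pos: [0.4662, -0.2956, 0.2155]
orientation: [3.053, -0.725, -0.037]
ft_force: [0.5, -0.1, 0.7]
width: 0.999
```

```bash
python3 g.py .476 -.289 .10
```

```text
t 9.15 pos [ 0.4662 -0.2956  0.2155] jaw yaw%180 63.3 tilt -0.9997 F [ 0.5 -0.1  0.7] w 0.999
tool delta cm [ 0.83 -1.13 11.52] rows 1.9348950053227807
3 x [ 0.28 -0.38  3.84]
j [-0.27  0.28 -0.18  0.   -1.13  1.37]
```

>>> carry_out(
  deltas=[
    {"xyz": [0.3, -0.3, 4], "turn": 0, "jaw": 0},
    {"xyz": [0.3, -0.3, 4], "turn": 0, "jaw": 0},
    {"xyz": [0, -0.3, 3], "turn": 0, "jaw": 0},
    {"xyz": [0, 0, 0], "turn": 0, "jaw": 0},
    {"xyz": [0, 0, 0], "turn": 0, "jaw": 0},
  ],
)

```text
t: 9.78
tool_pos: [0.4757, -0.2851, 0.1025]
orientation: [3.056, -0.713, -0.036]
ft_force: [0.3, -0.5, 0.7]
width: 0.999
```

```bash
python3 g.py .476 -.289 .0407
```

```text
t 9.78 pos [ 0.4757 -0.2851  0.1025] jaw yaw%180 63.8 tilt -0.9997 F [ 0.3 -0.5  0.7] w 0.999
tool delta cm [0.33 0.28 6.18] rows 1.0328440316891578
2 x [0.17 0.14 3.09]
j [-0.25  0.4  -0.32  0.   -0.87  1.36]
```

>>> carry_out(
  deltas=[
    {"xyz": [0.15, 0.15, 2], "turn": 0, "jaw": 0},
    {"xyz": [0.15, 0.1, 2], "turn": 0, "jaw": 0},
    {"xyz": [0, 0, 1.5], "turn": 0, "jaw": 0},
    {"xyz": [0, 0, 0], "turn": 0, "jaw": 0},
    {"xyz": [0, 0, 0], "turn": 0, "jaw": 0},
  ],
)

```text
t: 10.4
tool_pos: [0.4817, -0.2892, 0.0534]
orientation: [3.056, -0.707, -0.013]
ft_force: [0.1, 0.3, 0.4]
width: 1.003
```

```bash
python3 g.py .476 -.289 .0407
```

```text
t 10.4 pos [ 0.4817 -0.2892  0.0534] jaw yaw%180 63.900000000000006 tilt -1.0 F [0.1 0.3 0.4] w 1.003
tool delta cm [-0.52  0.22  1.27] rows 0.23167716917846867
1 x [-0.52  0.22  1.27]
j [-0.25  0.47 -0.36  0.01 -0.74  1.36]
```

>>> carry_out(
  deltas=[
    {"xyz": [-0.3, 0.1, 0.6], "turn": 0, "jaw": 0},
    {"xyz": [-0.25, 0.1, 0.6], "turn": 0, "jaw": 0},
    {"xyz": [0, 0, 0], "turn": 0, "jaw": 0},
  ],
)

```text
t: 10.78
tool_pos: [0.476, -0.2887, 0.042]
orientation: [3.056, -0.707, -0.01]
ft_force: [-0.0, 0.3, -0.3]
width: 1.001
```

```bash
python3 g.py .476 -.289 .0407
```

```text
t 10.78 pos [ 0.476  -0.2887  0.042 ] jaw yaw%180 64.0 tilt -1.0 F [-0.   0.3 -0.3] w 1.001
tool delta cm [0.02 0.02 0.13] rows 0.02176061700594471
1 x [0.02 0.02 0.13]
j [-0.25  0.48 -0.39  0.01 -0.71  1.36]
```

>>> carry_out(
  deltas=[
    {"xyz": [0, 0, 0.1], "turn": 0, "jaw": 1},
    {"xyz": [0, 0, 0], "turn": 0, "jaw": 1},
    {"xyz": [0, 0, 0], "turn": 0, "jaw": 1},
    {"xyz": [0, 0, 0], "turn": 0, "jaw": 1},
    {"xyz": [0, 0, 0], "turn": 0, "jaw": 1},
  ],
)

```text
t: 11.4
tool_pos: [0.4763, -0.289, 0.0412]
orientation: [3.056, -0.707, -0.008]
ft_force: [-0.6, -0.7, -0.4]
width: 0.751
```

```bash
python3 g.py .476 -.289 .23
```

```text
t 11.4 pos [ 0.4763 -0.289   0.0412] jaw yaw%180 64.0 tilt -1.0 F [-0.6 -0.7 -0.4] w 0.751
tool delta cm [ -0.1    0.13 -18.87] rows 3.1458463431768546
4 x [-0.03  0.03 -4.72]
j [-0.25  0.48 -0.39  0.01 -0.7   1.36]
```

```bash
python3 - <<'E'
from h import *
for i in range(4): print(telemetry.get_state()['width'])
im=snap('side','side6.png')
print(telemetry.get_state()['width'])
u,v=proj('side',(.476,-.289,.06)).astype(int)
cv2.imwrite('pics/c6.png',cv2.resize(im[v-60:v+60,u-60:u+60],None,fx=5,fy=5,interpolation=cv2.INTER_CUBIC))
E
```

```text
0.7505473455091134
0.7505473455091134
0.7505473455091134
0.7505473455091134
0.7526034807951268
```

View pics/c6.png

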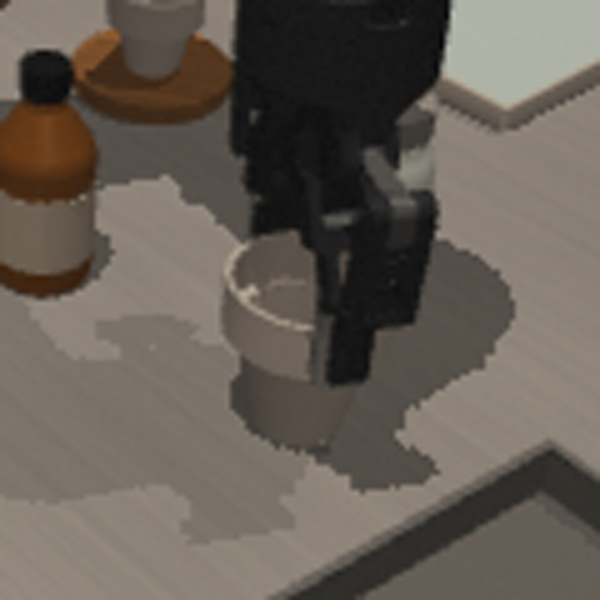

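```bash
python3 - <<'E'
from h import *
u,v=proj('side',(.476,-.289,.06)).astype(int)
j=np.array([np.cos(np.radians(64)),np.sin(np.radians(64))]);k=np.array([j[1],-j[0]])
c=np.array([.4763,-.289])
for n,p in dict(rim=np.r_[c,.07],base=np.r_[c,0],pad1=np.r_[c-j*.033+k*.011,.05],pad2=np.r_[c-j*.033-k*.011,.05]).items():print(n,((proj('side',p)-[u-60,v-60])*5).round(0))
for a in(0,90,180,270):
  p=np.r_[c+.033*np.array([np.cos(np.radians(a)),np.sin(np.radians(a))]),.07];print(a,((proj('side',p)-[u-60,v-60])*5).round(0))
E
```

```text
rim [306. 282.]
base [289. 418.]
pad1 [360. 372.]
pad2 [306. 379.]
0 [362. 251.]
90 [244. 242.]
180 [247. 314.]
270 [371. 324.]
```

>>> carry_out(
  deltas=[
    {"xyz": [0, 0, -2], "turn": 0, "jaw": 1},
    {"xyz": [0, 0, -4], "turn": 0, "jaw": 1},
    {"xyz": [0, 0, -4], "turn": 0, "jaw": 1},
    {"xyz": [0, 0, -4], "turn": 0, "jaw": 1},
    {"xyz": [0, 0, -3], "turn": 0, "jaw": 1},
    {"xyz": [0, 0, 0], "turn": 0, "jaw": 1},
  ],
)

```text
t: 12.2
tool_pos: [0.4763, -0.2875, 0.2142]
orientation: [3.057, -0.708, -0.016]
ft_force: [-0.4, -0.2, -2.3]
width: 0.751
```

```bash
python3 g.py .591 .0855 .2; python3 - <<'E'
from h import *
im=snap('side','side7.png')
u,v=proj('side',(.476,-.289,.23)).astype(int)
cv2.imwrite('pics/c7.png',cv2.resize(im[max(v-60,0):v+60,u-60:u+60],None,fx=5,fy=5,interpolation=cv2.INTER_CUBIC))
E
```

```text
t 12.2 pos [ 0.4763 -0.2875  0.2142] jaw yaw%180 63.900000000000006 tilt -0.9999 F [-0.4 -0.2 -2.3] w 0.751
tool delta cm [ -6.1  -38.55   1.25] rows 6.507459718567453
7 x [-0.87 -5.51  0.18]
j [-0.25  0.29 -0.18  0.   -1.11  1.36]
```

View pics/c7.png

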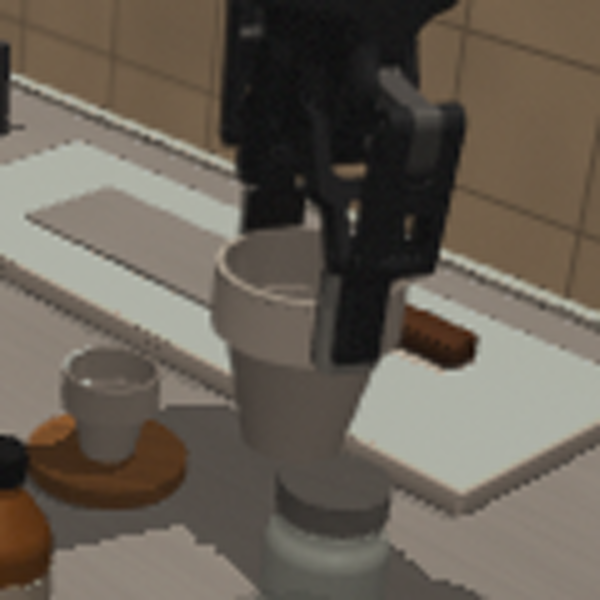

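>>> carry_out(
  deltas=[
    {"xyz": [-0.76, -4.8, 0], "turn": 0, "jaw": 1},
    {"xyz": [-0.76, -4.8, 0], "turn": 0, "jaw": 1},
    {"xyz": [-0.76, -4.8, 0], "turn": 0, "jaw": 1},
    {"xyz": [-0.76, -4.8, 0], "turn": 0, "jaw": 1},
    {"xyz": [-0.76, -4.8, 0], "turn": 0, "jaw": 1},
    {"xyz": [-0.76, -4.8, 0], "turn": 0, "jaw": 1},
    {"xyz": [-0.76, -4.8, 0], "turn": 0, "jaw": 1},
    {"xyz": [-0.76, -4.8, 0], "turn": 0, "jaw": 1},
    {"xyz": [0, 0, 0], "turn": 0, "jaw": 1},
    {"xyz": [0, 0, 0], "turn": 0, "jaw": 1},
  ],
)

```text
t: 13.5
tool_pos: [0.5836, 0.0953, 0.1881]
orientation: [3.045, -0.716, -0.077]
ft_force: [-0.3, -0.7, -1.2]
width: 0.754
```

```bash
python3 g.py .591 .0855 .175; python3 - <<'E'
from h import *
im=snap('side','side8.png')
u,v=proj('side',(.591,.0855,.15)).astype(int)
cv2.imwrite('pics/c8.png',cv2.resize(im[max(v-60,0):v+60,u-60:u+60],None,fx=5,fy=5,interpolation=cv2.INTER_CUBIC))
E
```

```text
t 13.5 pos [0.5836 0.0953 0.1881] jaw yaw%180 63.599999999999994 tilt -0.9987 F [-0.3 -0.7 -1.2] w 0.754
tool delta cm [1.16 0.51 1.28] rows 0.29954871753563816
1 x [1.16 0.51 1.28]
j [ 0.43  0.39 -0.1  -0.02 -1.14  0.69]
```

View pics/c8.png

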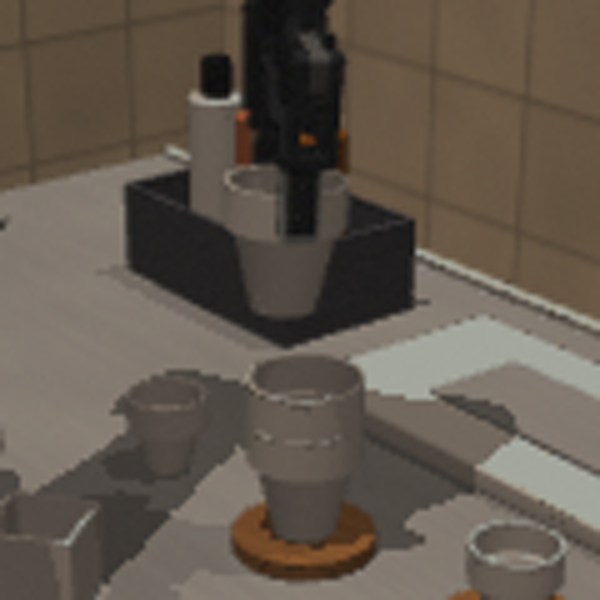

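```bash
python3 - <<'E'
from h import *
R=cv2.Rodrigues(telemetry.get_state()['orientation'])[0];print(R[:,2])
E
```

```text
[-0.05102243 -0.00123592 -0.99869674]
```

>>> carry_out(
  deltas=[
    {"xyz": [0.4, 0.2, 1], "turn": 0, "jaw": 1},
    {"xyz": [0.4, 0.2, 1], "turn": 0, "jaw": 1},
    {"xyz": [0, 0, 0], "turn": 0, "jaw": 1},
    {"xyz": [0, 0, 0], "turn": 0, "jaw": 1},
  ],
)

```text
t: 14.05
tool_pos: [0.5871, 0.084, 0.1657]
orientation: [3.042, -0.723, -0.08]
ft_force: [-0.7, 0.0, -0.4]
width: 0.755
```

```bash
python3 g.py .591 .0855 .165; cat >> g.py <<'E'
print('toolz',R[:,2].round(3))
E
```

```text
t 14.05 pos [0.5871 0.084  0.1657] jaw yaw%180 63.3 tilt -0.9986 F [-0.7  0.  -0.4] w 0.755
tool delta cm [ 0.28 -0.31  0.05] rows 0.07004324738640849
1 x [ 0.28 -0.31  0.05]
j [ 0.4   0.41 -0.12 -0.02 -1.09  0.71]
```

>>> carry_out(
  deltas=[
    {"xyz": [0.25, -0.3, 1], "turn": 0, "jaw": 1},
    {"xyz": [0.1, 0, 1.5], "turn": 0, "jaw": 1},
    {"xyz": [0.1, 0, 1.5], "turn": 0, "jaw": 1},
    {"xyz": [0, 0, 0], "turn": 0, "jaw": 1},
    {"xyz": [0, 0, 0], "turn": 0, "jaw": 1},
  ],
)

```text
t: 14.68
tool_pos: [0.5904, 0.0848, 0.1222]
orientation: [3.042, -0.723, -0.081]
ft_force: [0.2, 0.9, -1.7]
width: 0.751
```

```bash
python3 g.py .592 .086 .105; python3 - <<'E'
from h import *
im=snap('side','side9.png')
u,v=proj('side',(.591,.0855,.12)).astype(int)
cv2.imwrite('pics/c9.png',cv2.resize(im[max(v-60,0):v+60,u-60:u+60],None,fx=5,fy=5,interpolation=cv2.INTER_CUBIC))
E
```

```text
t 14.68 pos [0.5904 0.0848 0.1222] jaw yaw%180 63.3 tilt -0.9986 F [ 0.2  0.9 -1.7] w 0.751
tool delta cm [ 0.17 -0.23  1.71] rows 0.2889243195455896
1 x [ 0.17 -0.23  1.71]
j [ 0.4   0.46 -0.16 -0.02 -1.    0.71]
toolz [-0.054 -0.002 -0.999]
```

View pics/c9.png

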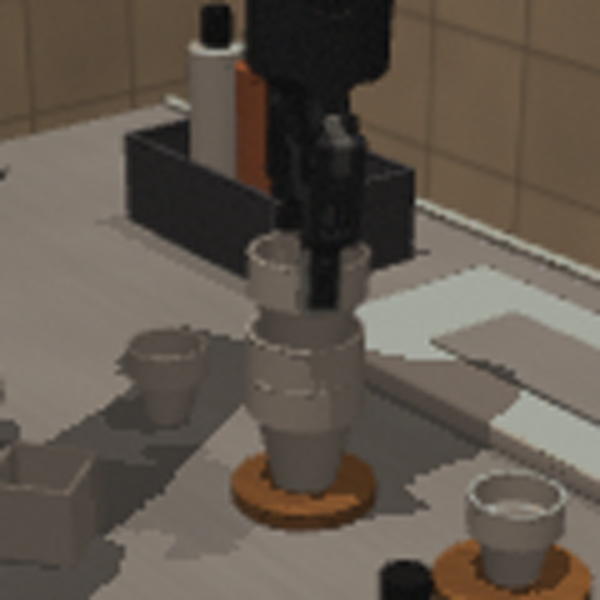

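>>> carry_out(
  deltas=[
    {"xyz": [0.05, -0.1, 0.6], "turn": 0, "jaw": 1},
    {"xyz": [0, 0, 0.5], "turn": 0, "jaw": 1},
    {"xyz": [0, 0, 0.4], "turn": 0, "jaw": 1},
    {"xyz": [0, 0, 0], "turn": 0, "jaw": 1},
  ],
)

```text
t: 15.22
tool_pos: [0.5908, 0.0857, 0.1069]
orientation: [3.043, -0.723, -0.079]
ft_force: [-0.1, -0.6, -1.0]
width: 0.755
```

```bash
python3 g.py .592 .086 .103
```

```text
t 15.22 pos [0.5908 0.0857 0.1069] jaw yaw%180 63.3 tilt -0.9986 F [-0.1 -0.6 -1. ] w 0.755
tool delta cm [ 0.11 -0.09  0.39] rows 0.06881911547216273
1 x [ 0.11 -0.09  0.39]
j [ 0.4   0.47 -0.18 -0.02 -0.97  0.71]
toolz [-0.052 -0.001 -0.999]
```

>>> carry_out(
  deltas=[
    {"xyz": [0, 0, 0.2], "turn": 0, "jaw": 1},
    {"xyz": [0, 0, 0.2], "turn": 0, "jaw": 1},
    {"xyz": [0, 0, 0], "turn": 0, "jaw": 0.4},
    {"xyz": [0, 0, 0], "turn": 0, "jaw": 0},
    {"xyz": [0, 0, 0], "turn": 0, "jaw": 0},
    {"xyz": [0, 0, 0], "turn": 0, "jaw": 0},
    {"xyz": [0, 0, 0], "turn": 0, "jaw": 0},
  ],
)

```text
t: 16.1
tool_pos: [0.5913, 0.0858, 0.1037]
orientation: [3.044, -0.723, -0.076]
ft_force: [0.7, 0.5, 0.7]
width: 0.999
```

```bash
python3 g.py .592 .086 .103; python3 - <<'E'
from h import *
im=snap('side','side10.png')
u,v=proj('side',(.591,.0855,.12)).astype(int)
cv2.imwrite('pics/c10.png',cv2.resize(im[max(v-60,0):v+60,u-60:u+60],None,fx=5,fy=5,interpolation=cv2.INTER_CUBIC))
E
```

```text
t 16.1 pos [0.5913 0.0858 0.1037] jaw yaw%180 63.3 tilt -0.9987 F [0.7 0.5 0.7] w 0.999
tool delta cm [ 0.06 -0.05  0.07] rows 0.016555581819982023
1 x [ 0.06 -0.05  0.07]
j [ 0.4   0.48 -0.18 -0.02 -0.96  0.71]
toolz [-0.05  -0.001 -0.999]
```

View pics/c10.png

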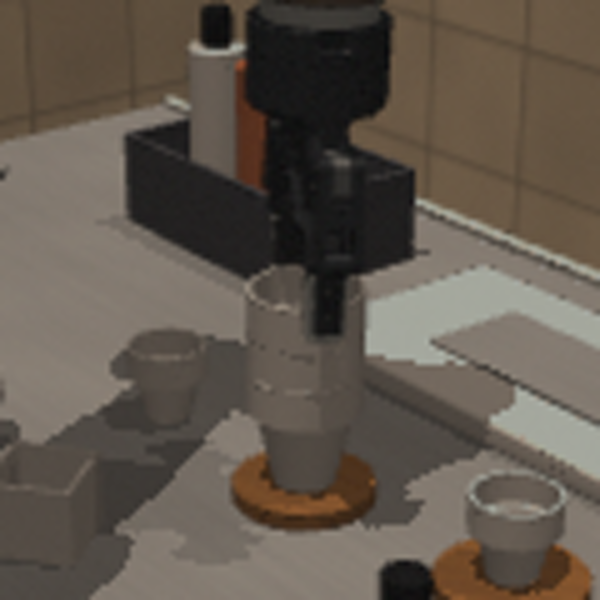

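>>> carry_out(
  deltas=[
    {"xyz": [0, 0, -2], "turn": 0, "jaw": 0},
    {"xyz": [0, 0, -4], "turn": 0, "jaw": 0},
    {"xyz": [0, 0, -5], "turn": 0, "jaw": 0},
    {"xyz": [0, 0, 0], "turn": 0, "jaw": 0},
  ],
)

```text
t: 16.65
tool_pos: [0.5969, 0.0857, 0.2162]
orientation: [3.042, -0.722, -0.078]
ft_force: [-0.3, 0.1, -0.6]
width: 1.001
```

```bash
python3 g.py .4485 .1355 .2; python3 - <<'E'
from h import *
im=snap('side','side11.png')
u,v=proj('side',(.591,.0855,.12)).astype(int)
cv2.imwrite('pics/c11.png',cv2.resize(im[max(v-60,0):v+60,u-60:u+60],None,fx=5,fy=5,interpolation=cv2.INTER_CUBIC))
E
```

```text
t 16.65 pos [0.5969 0.0857 0.2162] jaw yaw%180 63.3 tilt -0.9987 F [-0.3  0.1 -0.6] w 1.001
tool delta cm [-15.4    2.17   2.38] rows 2.622898073417622
3 x [-5.13  0.72  0.79]
j [ 0.4   0.38 -0.03 -0.02 -1.21  0.71]
toolz [-0.052 -0.002 -0.999]
```

View pics/c11.png

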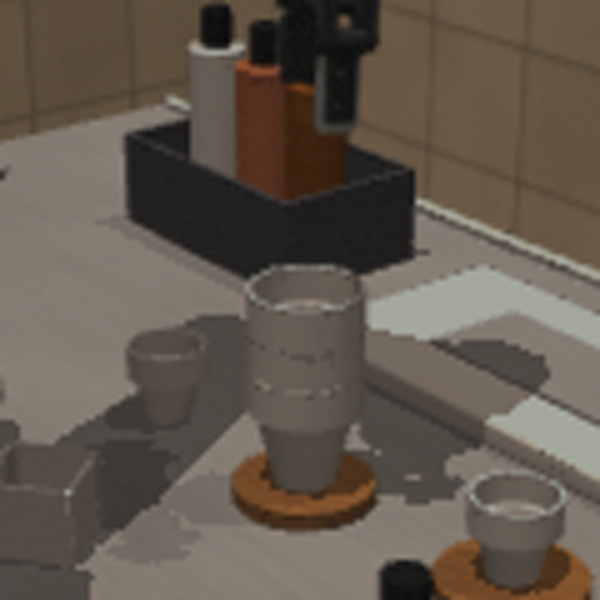

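>>> carry_out(
  deltas=[
    {"xyz": [-5.1, 0.7, 0.5], "turn": 0, "jaw": 0},
    {"xyz": [-5.1, 0.7, 0.5], "turn": 0, "jaw": 0},
    {"xyz": [-4.5, 0.7, 0.5], "turn": 0, "jaw": 0},
    {"xyz": [0, 0, 0], "turn": 0, "jaw": 0},
  ],
)

```text
t: 17.2
tool_pos: [0.4472, 0.1324, 0.2003]
orientation: [3.033, -0.725, -0.099]
ft_force: [1.5, -0.2, 0.6]
width: 1.0
```

```bash
python3 g.py .4485 .1355 .15
```

```text
t 17.2 pos [0.4472 0.1324 0.2003] jaw yaw%180 63.2 tilt -0.9977 F [ 1.5 -0.2  0.6] w 1.0
tool delta cm [ 0.26 -0.52  5.  ] rows 0.8396462983936193
1 x [ 0.26 -0.52  5.  ]
j [ 0.61  0.18 -0.36 -0.04 -1.1   0.5 ]
toolz [-0.067 -0.006 -0.998]
```

>>> carry_out(
  deltas=[
    {"xyz": [0, 0, 0], "turn": 10, "jaw": 0},
    {"xyz": [0, 0, 0], "turn": 9, "jaw": 0},
    {"xyz": [0, 0, 0], "turn": 0, "jaw": 0},
  ],
)

```text
t: 17.58
tool_pos: [0.447, 0.1319, 0.198]
orientation: [2.854, -1.223, -0.095]
ft_force: [0.5, 0.2, -0.2]
width: 1.0
```

```bash
python3 g.py .4485 .1355 .15
```

```text
t 17.57 pos [0.447  0.1319 0.198 ] jaw yaw%180 43.69999999999999 tilt -0.9975 F [ 0.5  0.2 -0.2] w 1.0
tool delta cm [ 0.04 -0.62  4.78] rows 0.8033919935194919
1 x [ 0.04 -0.62  4.78]
j [ 0.61  0.18 -0.36 -0.04 -1.09  0.17]
toolz [-0.07  -0.008 -0.998]
```

>>> carry_out(
  deltas=[
    {"xyz": [0, 0, 5], "turn": 0, "jaw": 0},
    {"xyz": [0, 0, 4], "turn": 0, "jaw": 0},
    {"xyz": [0, 0, 0], "turn": 0, "jaw": 0},
  ],
)

```text
t: 17.95
tool_pos: [0.4426, 0.131, 0.1058]
orientation: [2.859, -1.213, -0.093]
ft_force: [0.9, 0.3, 0.0]
width: 0.998
```

```bash
python3 g.py .4485 .1355 .1
```

```text
t 17.95 pos [0.4426 0.131  0.1058] jaw yaw%180 44.099999999999994 tilt -0.9976 F [0.9 0.3 0. ] w 0.998
tool delta cm [ 0.11 -0.77  0.54] rows 0.15703201010049292
1 x [ 0.11 -0.77  0.54]
j [ 0.62  0.28 -0.49 -0.04 -0.86  0.18]
toolz [-0.069 -0.008 -0.998]
```

>>> carry_out(
  deltas=[
    {"xyz": [0.1, -0.4, 2], "turn": 0, "jaw": 0},
    {"xyz": [0.1, -0.4, 2], "turn": 0, "jaw": 0},
    {"xyz": [0, 0, 1], "turn": 0, "jaw": 0},
    {"xyz": [0, 0, 0], "turn": 0, "jaw": 0},
  ],
)

```text
t: 18.45
tool_pos: [0.4517, 0.1367, 0.0588]
orientation: [2.869, -1.206, -0.084]
ft_force: [-0.2, -0.2, -0.8]
width: 0.998
```

```bash
python3 g.py .4485 .1355 .02
```

```text
t 18.45 pos [0.4517 0.1367 0.0588] jaw yaw%180 44.5 tilt -0.9982 F [-0.2 -0.2 -0.8] w 0.998
tool delta cm [0.01 0.13 3.89] rows 0.6489000741916316
1 x [0.01 0.13 3.89]
j [ 0.62  0.37 -0.52 -0.05 -0.73  0.19]
toolz [-0.06  -0.005 -0.998]
```

>>> carry_out(
  deltas=[
    {"xyz": [0, 0.1, 1.3], "turn": 0, "jaw": 0},
    {"xyz": [0, 0, 1.3], "turn": 0, "jaw": 0},
    {"xyz": [0, 0, 1.0], "turn": 0, "jaw": 0},
    {"xyz": [0, 0, 0], "turn": 0, "jaw": 0},
  ],
)

```text
t: 18.95
tool_pos: [0.4496, 0.1362, 0.0221]
orientation: [2.872, -1.206, -0.081]
ft_force: [-0.5, -0.3, -0.3]
width: 1.0
```

```bash
python3 g.py .4485 .1355 .02; python3 - <<'E'
from h import *
im=snap('side','side12.png')
u,v=proj('side',(.4485,.1355,.05)).astype(int)
cv2.imwrite('pics/c12.png',cv2.resize(im[max(v-60,0):v+60,u-60:u+60],None,fx=5,fy=5,interpolation=cv2.INTER_CUBIC))
E
```

```text
t 18.95 pos [0.4496 0.1362 0.0221] jaw yaw%180 44.5 tilt -0.9983 F [-0.5 -0.3 -0.3] w 1.0
tool delta cm [-0.01  0.12  0.22] rows 0.04170093080565107
1 x [-0.01  0.12  0.22]
j [ 0.62  0.43 -0.56 -0.05 -0.64  0.2 ]
toolz [-0.058 -0.003 -0.998]
```

View pics/c12.png

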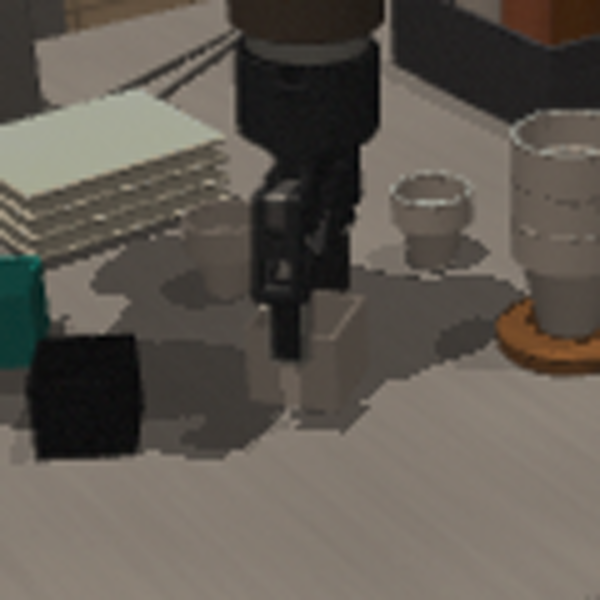

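>>> carry_out(
  deltas=[
    {"xyz": [0, 0.1, 0.2], "turn": 0, "jaw": 0},
    {"xyz": [0, 0, 0], "turn": 0, "jaw": 1},
    {"xyz": [0, 0, 0], "turn": 0, "jaw": 1},
    {"xyz": [0, 0, 0], "turn": 0, "jaw": 1},
    {"xyz": [0, 0, 0], "turn": 0, "jaw": 1},
    {"xyz": [0, 0, 0], "turn": 0, "jaw": 1},
  ],
)

```text
t: 19.75
tool_pos: [0.4497, 0.1361, 0.0216]
orientation: [2.875, -1.206, -0.078]
ft_force: [-0.2, 0.1, 0.1]
width: 0.617
```

>>> carry_out(
  deltas=[
    {"xyz": [0, 0, -2], "turn": 0, "jaw": 1},
    {"xyz": [0, 0, -4], "turn": 0, "jaw": 1},
    {"xyz": [0, 0, -4], "turn": 0, "jaw": 1},
    {"xyz": [0, 0, -4], "turn": 0, "jaw": 1},
    {"xyz": [0, 0, -4], "turn": 0, "jaw": 1},
    {"xyz": [0, 0, 0], "turn": 0, "jaw": 1},
  ],
)

```text
t: 20.5
tool_pos: [0.4591, 0.136, 0.2056]
orientation: [2.872, -1.206, -0.081]
ft_force: [-0.5, 0.7, -0.9]
width: 0.616
```

```bash
python3 g.py .445 -.427 .2; python3 - <<'E'
from h import *
im=snap('side','side13.png')
u,v=proj('side',(.4485,.1355,.2)).astype(int)
cv2.imwrite('pics/c13.png',cv2.resize(im[max(v-60,0):v+60,u-60:u+60],None,fx=5,fy=5,interpolation=cv2.INTER_CUBIC))
E
```

```text
t 20.5 pos [0.4591 0.136  0.2056] jaw yaw%180 44.5 tilt -0.9983 F [-0.5  0.7 -0.9] w 0.616
tool delta cm [39.23 40.4   0.85] rows 9.38656134297347
10 x [3.92 4.04 0.08]
j [ 0.61  0.19 -0.33 -0.03 -1.1   0.18]
toolz [-0.058 -0.004 -0.998]
```

View pics/c13.png

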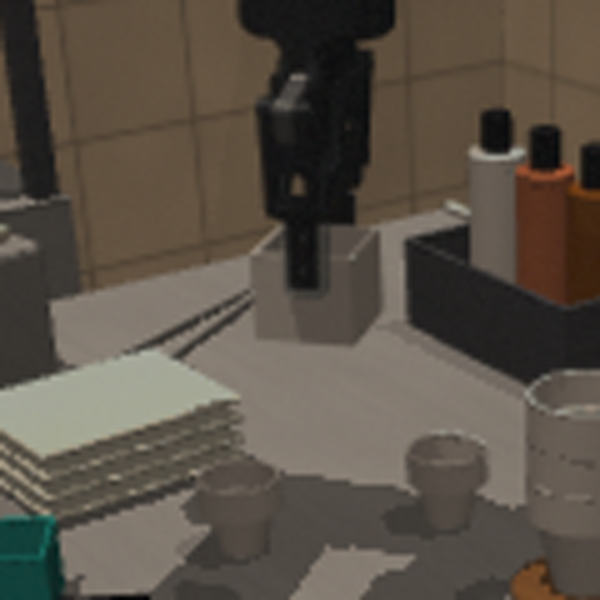

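>>> carry_out(
  deltas=[
    {"xyz": [3.8, 3.9, 0], "turn": 0, "jaw": 1},
    {"xyz": [3.8, 3.9, 0], "turn": 0, "jaw": 1},
    {"xyz": [3.8, 3.9, 0], "turn": 0, "jaw": 1},
    {"xyz": [3.8, 3.9, 0], "turn": 0, "jaw": 1},
    {"xyz": [3.8, 3.9, 0], "turn": 0, "jaw": 1},
    {"xyz": [3.8, 3.9, 0], "turn": 0, "jaw": 1},
    {"xyz": [3.8, 3.9, 0], "turn": 0, "jaw": 1},
    {"xyz": [3.8, 3.9, 0], "turn": 0, "jaw": 1},
    {"xyz": [3.8, 3.9, 0], "turn": 0, "jaw": 1},
    {"xyz": [3.8, 3.9, 0], "turn": 0, "jaw": 1},
    {"xyz": [0, 0, 0], "turn": 0, "jaw": 1},
    {"xyz": [0, 0, 0], "turn": 0, "jaw": 1},
  ],
)

```text
t: 22.05
tool_pos: [0.4353, -0.4221, 0.1849]
orientation: [2.865, -1.2, -0.145]
ft_force: [1.2, 0.1, -0.5]
width: 0.618
```

```bash
python3 g.py .445 -.427 .07
```

```text
t 22.05 pos [ 0.4353 -0.4221  0.1849] jaw yaw%180 44.69999999999999 tilt -0.9952 F [ 1.2  0.1 -0.5] w 0.618
tool delta cm [ 1.87 -1.1  11.33] rows 1.9227274238170293
2 x [ 0.93 -0.55  5.67]
j [-0.48  0.43 -0.07  0.04 -1.17  1.24]
toolz [-0.098  0.007 -0.995]
```

>>> carry_out(
  deltas=[
    {"xyz": [0.9, -0.5, 3], "turn": 0, "jaw": 1},
    {"xyz": [0.4, -0.2, 3], "turn": 0, "jaw": 1},
    {"xyz": [0, 0, 2], "turn": 0, "jaw": 1},
  ],
)

```text
t: 22.42
tool_pos: [0.4428, -0.4224, 0.1023]
orientation: [2.868, -1.194, -0.142]
ft_force: [-0.2, 0.6, 0.1]
width: 0.617
```

```bash
python3 g.py .445 -.427 .07
```

```text
t 22.43 pos [ 0.4428 -0.4224  0.1023] jaw yaw%180 44.900000000000006 tilt -0.9953 F [-0.2  0.6  0.1] w 0.617
tool delta cm [ 0.71 -0.04  3.19] rows 0.5447303197614461
1 x [ 0.71 -0.04  3.19]
j [-0.48  0.51 -0.15  0.05 -1.    1.23]
toolz [-0.096  0.006 -0.995]
```

>>> carry_out(
  deltas=[
    {"xyz": [0, 0, 0], "turn": 0, "jaw": 1},
    {"xyz": [0, 0, 0], "turn": 0, "jaw": 1},
  ],
)

```text
t: 22.68
tool_pos: [0.4424, -0.4197, 0.1011]
orientation: [2.87, -1.19, -0.149]
ft_force: [0.0, 0.0, -0.6]
width: 0.614
```

```bash
python3 g.py .445 -.427 .07
```

```text
t 22.68 pos [ 0.4424 -0.4197  0.1011] jaw yaw%180 45.099999999999994 tilt -0.9949 F [ 0.   0.  -0.6] w 0.614
tool delta cm [0.94 0.12 3.07] rows 0.534754780832133
1 x [0.94 0.12 3.07]
j [-0.47  0.51 -0.16  0.05 -1.    1.23]
toolz [-0.1    0.008 -0.995]
```

>>> carry_out(
  deltas=[
    {"xyz": [0.5, 0.1, 2], "turn": 0, "jaw": 1},
    {"xyz": [0.4, 0, 1.5], "turn": 0, "jaw": 1},
    {"xyz": [0, 0, 1.5], "turn": 0, "jaw": 1},
    {"xyz": [0, 0, 0], "turn": 0, "jaw": 1},
  ],
)

```text
t: 23.18
tool_pos: [0.4455, -0.4267, 0.0528]
orientation: [2.871, -1.186, -0.138]
ft_force: [0.1, -0.9, -1.5]
width: 0.615
```

```bash
python3 g.py .445 -.427 .028; python3 - <<'E'
from h import *
im=snap('side','side14.png')
u,v=proj('side',(.445,-.427,.05)).astype(int)
cv2.imwrite('pics/c14.png',cv2.resize(im[max(v-80,0):v+60,u-70:u+70],None,fx=4,fy=4,interpolation=cv2.INTER_CUBIC))
E
```

```text
t 23.18 pos [ 0.4455 -0.4267  0.0528] jaw yaw%180 45.19999999999999 tilt -0.9955 F [ 0.1 -0.9 -1.5] w 0.615
tool delta cm [ 0.16 -0.1   2.47] rows 0.4132840860530354
1 x [ 0.16 -0.1   2.47]
j [-0.48  0.58 -0.19  0.05 -0.89  1.24]
toolz [-0.094  0.004 -0.996]
```

View pics/c14.png

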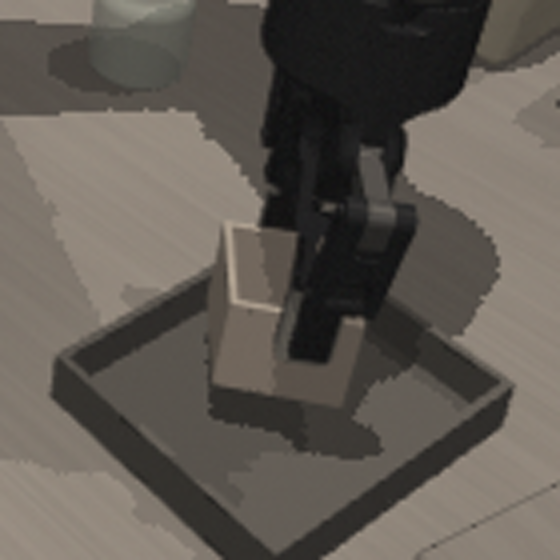

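>>> carry_out(
  deltas=[
    {"xyz": [0.1, 0, 1], "turn": 0, "jaw": 1},
    {"xyz": [0, 0, 0.7], "turn": 0, "jaw": 1},
    {"xyz": [0, 0, 0.4], "turn": 0, "jaw": 1},
    {"xyz": [0, 0, 0], "turn": 0, "jaw": 1},
  ],
)

```text
t: 23.72
tool_pos: [0.4455, -0.4283, 0.0324]
orientation: [2.87, -1.185, -0.132]
ft_force: [0.4, 0.6, -0.0]
width: 0.616
```

```bash
python3 g.py .445 -.427 .026
```

```text
t 23.73 pos [ 0.4455 -0.4283  0.0324] jaw yaw%180 45.19999999999999 tilt -0.9958 F [ 0.4  0.6 -0. ] w 0.616
tool delta cm [-0.09 -0.1   0.65] rows 0.10984015456902753
1 x [-0.09 -0.1   0.65]
j [-0.48  0.6  -0.2   0.05 -0.85  1.23]
toolz [-0.091  0.002 -0.996]
```

>>> carry_out(
  deltas=[
    {"xyz": [0, 0, 0.3], "turn": 0, "jaw": 1},
    {"xyz": [0, 0, 0.2], "turn": 0, "jaw": 1},
    {"xyz": [0, 0, 0.1], "turn": 0, "jaw": 1},
    {"xyz": [0, 0, 0], "turn": 0, "jaw": 1},
  ],
)

```text
t: 24.22
tool_pos: [0.4452, -0.4285, 0.0268]
orientation: [2.87, -1.185, -0.13]
ft_force: [-0.1, 0.3, -0.8]
width: 0.609
```

```bash
python3 g.py .445 -.427 .026
```

```text
t 24.23 pos [ 0.4452 -0.4285  0.0268] jaw yaw%180 45.30000000000001 tilt -0.9959 F [-0.1  0.3 -0.8] w 0.609
tool delta cm [-0.12 -0.1   0.08] rows 0.028436173434552185
1 x [-0.12 -0.1   0.08]
j [-0.48  0.61 -0.21  0.06 -0.84  1.23]
toolz [-0.09   0.001 -0.996]
```

>>> carry_out(
  deltas=[
    {"xyz": [0, 0, 0], "turn": 0, "jaw": 0.3},
    {"xyz": [0, 0, 0], "turn": 0, "jaw": 0.1},
    {"xyz": [0, 0, 0], "turn": 0, "jaw": 0},
    {"xyz": [0, 0, 0], "turn": 0, "jaw": 0},
    {"xyz": [0, 0, -2], "turn": 0, "jaw": 0},
    {"xyz": [0, 0, -4], "turn": 0, "jaw": 0},
    {"xyz": [0, 0, -4], "turn": 0, "jaw": 0},
    {"xyz": [0, 0, -4], "turn": 0, "jaw": 0},
    {"xyz": [0, 0, -4], "turn": 0, "jaw": 0},
    {"xyz": [0, 0, 0], "turn": 0, "jaw": 0},
  ],
)

```text
t: 25.48
tool_pos: [0.4618, -0.4288, 0.2115]
orientation: [2.87, -1.185, -0.131]
ft_force: [-0.1, 1.2, -0.3]
width: 0.999
```

```bash
python3 g.py .65 -.45 .2; python3 - <<'E'
from h import *
im=snap('side','side15.png')
u,v=proj('side',(.445,-.427,.05)).astype(int)
cv2.imwrite('pics/c15.png',cv2.resize(im[max(v-80,0):v+60,u-70:u+70],None,fx=4,fy=4,interpolation=cv2.INTER_CUBIC))
E
```

```text
t 25.48 pos [ 0.4618 -0.4288  0.2115] jaw yaw%180 45.30000000000001 tilt -0.9958 F [-0.1  1.2 -0.3] w 0.999
tool delta cm [ 14.85 -11.79  -0.57] rows 3.1621199536926423
4 x [ 3.71 -2.95 -0.14]
j [-0.47  0.44  0.03  0.04 -1.24  1.24]
toolz [-0.091  0.001 -0.996]
```

View pics/c15.png

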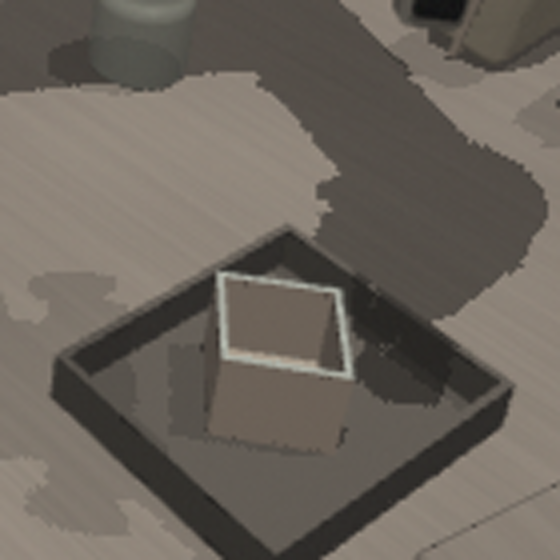

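>>> carry_out(
  deltas=[
    {"xyz": [0, 0, 0], "turn": 0, "jaw": 0},
    {"xyz": [0, 0, 0], "turn": 0, "jaw": 0},
    {"xyz": [0, 0, 0], "turn": 0, "jaw": 0},
    {"xyz": [0, 0, 0], "turn": 0, "jaw": 0},
    {"xyz": [0, 0, 0], "turn": 0, "jaw": 0},
    {"xyz": [0, 0, 0], "turn": 0, "jaw": 0},
    {"xyz": [0, 0, 0], "turn": 0, "jaw": 0},
    {"xyz": [0, 0, 0], "turn": 0, "jaw": 0},
  ],
)

```text
t: 26.52
tool_pos: [0.4589, -0.4268, 0.2046]
orientation: [2.872, -1.187, -0.151]
ft_force: [0.6, 1.0, 0.6]
width: 1.004
```

```bash
python3 g.py .72 -.1 .25
```

```text
t 26.52 pos [ 0.4589 -0.4268  0.2046] jaw yaw%180 45.19999999999999 tilt -0.9948 F [0.6 1.  0.6] w 1.004
tool delta cm [ -5.03 -41.21  -6.89] rows 7.0131280427085985
8 x [-0.63 -5.15 -0.86]
j [-0.47  0.45  0.02  0.04 -1.24  1.24]
toolz [-0.102  0.009 -0.995]
```

```bash
python3 g.py .42 0 .2
```

```text
t 26.52 pos [ 0.4589 -0.4268  0.2046] jaw yaw%180 45.19999999999999 tilt -0.9948 F [0.6 1.  0.6] w 1.004
tool delta cm [-32.82 -27.54   1.22] rows 7.143459955975046
8 x [-4.1  -3.44  0.15]
j [-0.47  0.45  0.02  0.04 -1.24  1.24]
toolz [-0.102  0.009 -0.995]
```

>>> carry_out(
  deltas=[
    {"xyz": [-4.6, -3.9, 0], "turn": 0, "jaw": 0},
    {"xyz": [-4.6, -3.9, 0], "turn": 0, "jaw": 0},
    {"xyz": [-4.6, -3.9, 0], "turn": 0, "jaw": 0},
    {"xyz": [-4.6, -3.9, 0], "turn": 0, "jaw": 0},
    {"xyz": [-4.6, -3.9, 0], "turn": 0, "jaw": 0},
    {"xyz": [-4.6, -3.9, 0], "turn": 0, "jaw": 0},
    {"xyz": [-4.6, -3.9, 0], "turn": 0, "jaw": 0},
    {"xyz": [0, 0, 0], "turn": 0, "jaw": 0},
  ],
)

```text
t: 27.52
tool_pos: [0.425, 0.0054, 0.2125]
orientation: [2.874, -1.189, -0.142]
ft_force: [0.8, -0.2, 0.2]
width: 1.001
```

```bash
python3 g.py .42 0 .05
```

```text
t 27.52 pos [0.425  0.0054 0.2125] jaw yaw%180 45.19999999999999 tilt -0.9954 F [ 0.8 -0.2  0.2] w 1.001
tool delta cm [ 1.23 -0.25 16.22] rows 2.7109299401484
3 x [ 0.41 -0.08  5.41]
j [ 0.37  0.11 -0.41 -0.05 -1.14  0.44]
toolz [-0.095  0.009 -0.995]
```

>>> carry_out(
  deltas=[
    {"xyz": [0.4, 0, 5], "turn": 0, "jaw": 0},
    {"xyz": [0.4, 0, 5], "turn": 0, "jaw": 0},
    {"xyz": [0.4, 0, 3.5], "turn": 0, "jaw": 0},
    {"xyz": [0, 0, 1.5], "turn": 0, "jaw": 0},
    {"xyz": [0, 0, 0.5], "turn": 0, "jaw": 0},
  ],
)

```text
t: 28.15
tool_pos: [0.4219, -0.0032, 0.0555]
orientation: [2.879, -1.191, -0.132]
ft_force: [-0.1, 0.9, 0.3]
width: 0.999
```

```bash
python3 g.py .42 0 .05
```

```text
t 28.15 pos [ 0.4219 -0.0032  0.0555] jaw yaw%180 45.099999999999994 tilt -0.9962 F [-0.1  0.9  0.3] w 0.999
tool delta cm [-0.33 -0.12  0.56] rows 0.11034286552403762
1 x [-0.33 -0.12  0.56]
j [ 0.35  0.32 -0.62 -0.06 -0.71  0.48]
toolz [-0.087  0.011 -0.996]
```

>>> carry_out(
  deltas=[
    {"xyz": [0, 0, -6], "turn": 0, "jaw": 0},
    {"xyz": [0, 0, -6], "turn": 0, "jaw": 0},
  ],
)

```text
t: 28.4
tool_pos: [0.4302, -0.0064, 0.1738]
orientation: [2.868, -1.191, -0.147]
ft_force: [1.8, 0.7, -0.2]
width: 0.998
```

```bash
python3 g.py .40 0 .05
```

```text
t 28.4 pos [ 0.4302 -0.0064  0.1738] jaw yaw%180 45.099999999999994 tilt -0.995 F [ 1.8  0.7 -0.2] w 0.998
tool delta cm [-1.65  0.86 12.63] rows 2.1272059847964266
3 x [-0.55  0.29  4.21]
j [ 0.34  0.16 -0.45 -0.04 -1.05  0.47]
toolz [-0.1    0.006 -0.995]
```

>>> carry_out(
  deltas=[
    {"xyz": [0, 0, -1.5], "turn": -10, "jaw": 0},
    {"xyz": [0, 0, -1.5], "turn": -10, "jaw": 0},
    {"xyz": [0, 0, 0], "turn": -10, "jaw": 0},
    {"xyz": [0, 0, 0], "turn": -10, "jaw": 0},
    {"xyz": [0, 0, 0], "turn": -4.5, "jaw": 0},
  ],
)

```text
t: 29.02
tool_pos: [0.438, -0.0086, 0.2151]
orientation: [-3.127, -0.02, 0.121]
ft_force: [-0.5, 0.1, -0.3]
width: 0.999
```

```bash
python3 g.py .585 .221 .19
```

```text
t 29.02 pos [ 0.438  -0.0086  0.2151] jaw yaw%180 90.7 tilt -0.9969 F [-0.5  0.1 -0.3] w 0.999
tool delta cm [ 15.15 -22.74   1.63] rows 4.5623459388870495
5 x [ 3.03 -4.55  0.33]
j [ 0.33  0.12 -0.39 -0.04 -1.14  1.27]
toolz [-0.077  0.012 -0.997]
```

>>> carry_out(
  deltas=[
    {"xyz": [3.0, -4.5, 0], "turn": 0, "jaw": 0},
    {"xyz": [3.0, -4.5, 0], "turn": 0, "jaw": 0},
    {"xyz": [3.0, -4.5, 0], "turn": 0, "jaw": 0},
    {"xyz": [3.0, -4.5, 0], "turn": 0, "jaw": 0},
    {"xyz": [3.0, -4.5, 0], "turn": 0, "jaw": 0},
    {"xyz": [0, 0, 0], "turn": 0, "jaw": 0},
  ],
)

```text
t: 29.78
tool_pos: [0.5918, 0.2209, 0.2128]
orientation: [-3.124, -0.01, 0.104]
ft_force: [-0.7, -1.3, 0.6]
width: 1.002
```

```bash
python3 g.py .590 .221 .10
```

```text
t 29.77 pos [0.5918 0.2209 0.2128] jaw yaw%180 90.3 tilt -0.9976 F [-0.7 -1.3  0.6] w 1.002
tool delta cm [ 0.57  0.17 11.27] rows 1.8802537433220694
2 x [0.28 0.09 5.63]
j [ 0.59  0.44  0.06 -0.05 -1.24  1.01]
toolz [-0.067  0.016 -0.998]
```

>>> carry_out(
  deltas=[
    {"xyz": [0.3, 0.1, 4], "turn": 0, "jaw": 0},
    {"xyz": [0.3, 0.1, 4], "turn": 0, "jaw": 0},
    {"xyz": [0, 0, 3], "turn": 0, "jaw": 0},
    {"xyz": [0, 0, 0], "turn": 0, "jaw": 0},
  ],
)

```text
t: 30.28
tool_pos: [0.5916, 0.2172, 0.1041]
orientation: [-3.122, -0.006, 0.096]
ft_force: [0.4, -0.1, 0.3]
width: 1.001
```

```bash
python3 g.py .589 .221 .024; python3 - <<'E'
from h import *
im=snap('side','side16.png')
u,v=proj('side',(.591,.221,.08)).astype(int)
cv2.imwrite('pics/c16.png',cv2.resize(im[max(v-60,0):v+60,u-60:u+60],None,fx=5,fy=5,interpolation=cv2.INTER_CUBIC))
E
```

```text
t 30.27 pos [0.5916 0.2172 0.1041] jaw yaw%180 90.2 tilt -0.9979 F [ 0.4 -0.1  0.3] w 1.001
tool delta cm [ 0.23 -0.24  8.02] rows 1.3376261500066626
2 x [ 0.12 -0.12  4.01]
j [ 0.58  0.53 -0.08 -0.06 -1.01  1.02]
toolz [-0.062  0.018 -0.998]
```

View pics/c16.png

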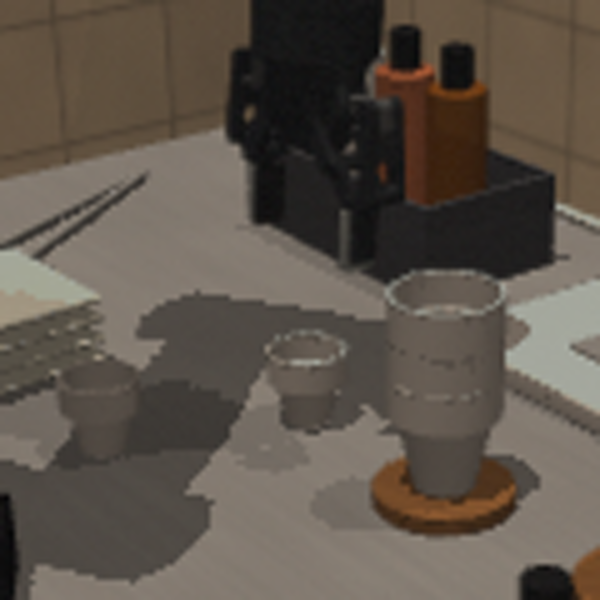

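>>> carry_out(
  deltas=[
    {"xyz": [0.1, -0.1, 2.5], "turn": 0, "jaw": 0},
    {"xyz": [0.1, -0.1, 2.5], "turn": 0, "jaw": 0},
    {"xyz": [0, 0, 2], "turn": 0, "jaw": 0},
    {"xyz": [0, 0, 0], "turn": 0, "jaw": 0},
  ],
)

```text
t: 30.82
tool_pos: [0.5976, 0.2219, 0.0459]
orientation: [-3.114, -0.007, 0.064]
ft_force: [0.8, -0.5, 0.3]
width: 0.997
```

```bash
python3 g.py .589 .221 .024
```

```text
t 30.82 pos [0.5976 0.2219 0.0459] jaw yaw%180 90.2 tilt -0.9988 F [ 0.8 -0.5  0.3] w 0.997
tool delta cm [-0.77  0.15  2.22] rows 0.3918477612018139
1 x [-0.77  0.15  2.22]
j [ 0.59  0.59 -0.13 -0.06 -0.87  1.03]
toolz [-0.041  0.027 -0.999]
```

>>> carry_out(
  deltas=[
    {"xyz": [-0.4, 0.1, 1], "turn": 0, "jaw": 0},
    {"xyz": [-0.3, 0, 1], "turn": 0, "jaw": 0},
    {"xyz": [0, 0, 0], "turn": 0, "jaw": 0},
  ],
)

```text
t: 31.2
tool_pos: [0.5916, 0.2222, 0.0295]
orientation: [-3.11, -0.007, 0.054]
ft_force: [0.0, 0.7, 0.7]
width: 1.001
```

```bash
python3 g.py .590 .221 .024
```

```text
t 31.2 pos [0.5916 0.2222 0.0295] jaw yaw%180 90.2 tilt -0.9989 F [0.  0.7 0.7] w 1.001
tool delta cm [-0.14  0.13  0.55] rows 0.09703133668183823
1 x [-0.14  0.13  0.55]
j [ 0.59  0.6  -0.16 -0.06 -0.82  1.03]
toolz [-0.034  0.031 -0.999]
```

>>> carry_out(
  deltas=[
    {"xyz": [-0.1, 0.1, 0.4], "turn": 0, "jaw": 0},
    {"xyz": [0, 0, 0.1], "turn": 0, "jaw": 1},
    {"xyz": [0, 0, 0], "turn": 0, "jaw": 1},
    {"xyz": [0, 0, 0], "turn": 0, "jaw": 1},
    {"xyz": [0, 0, 0], "turn": 0, "jaw": 1},
    {"xyz": [0, 0, 0], "turn": 0, "jaw": 1},
    {"xyz": [0, 0, 0], "turn": 0, "jaw": 1},
  ],
)

```text
t: 32.08
tool_pos: [0.5913, 0.2218, 0.0253]
orientation: [-3.109, -0.008, 0.05]
ft_force: [-0.9, -0.4, 1.0]
width: 0.575
```

```bash
python3 g.py .590 .221 .024; python3 - <<'E'
from h import *
im=snap('side','side17.png')
u,v=proj('side',(.591,.221,.05)).astype(int)
cv2.imwrite('pics/c17.png',cv2.resize(im[max(v-40,0):v+40,u-40:u+40],None,fx=7,fy=7,interpolation=cv2.INTER_CUBIC))
E
```

```text
t 32.08 pos [0.5913 0.2218 0.0253] jaw yaw%180 90.3 tilt -0.999 F [-0.9 -0.4  1. ] w 0.575
tool delta cm [-0.13  0.08  0.13] rows 0.03359826037814135
1 x [-0.13  0.08  0.13]
j [ 0.59  0.61 -0.17 -0.06 -0.81  1.03]
toolz [-0.032  0.032 -0.999]
```

View pics/c17.png

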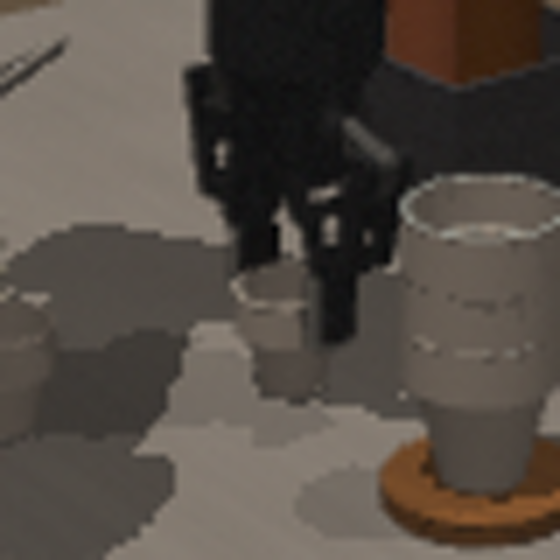

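>>> carry_out(
  deltas=[
    {"xyz": [0, 0, -2], "turn": 0, "jaw": 1},
    {"xyz": [0, 0, -4], "turn": 0, "jaw": 1},
    {"xyz": [0, 0, -5], "turn": 0, "jaw": 1},
    {"xyz": [0, 0, -5], "turn": 0, "jaw": 1},
    {"xyz": [0, 0, -5], "turn": 0, "jaw": 1},
    {"xyz": [0, 0, 0], "turn": 0, "jaw": 1},
  ],
)

```text
t: 32.88
tool_pos: [0.5974, 0.2144, 0.2388]
orientation: [-3.112, -0.007, 0.058]
ft_force: [0.5, 0.0, -0.1]
width: 0.581
```

```bash
python3 g.py .613 -.0615 .22
```

```text
t 32.88 pos [0.5974 0.2144 0.2388] jaw yaw%180 90.2 tilt -0.9989 F [ 0.5  0.  -0.1] w 0.581
tool delta cm [ 1.49 27.64  1.01] rows 4.61681688353199
5 x [0.3  5.53 0.2 ]
j [ 0.58  0.41  0.08 -0.05 -1.26  1.01]
toolz [-0.037  0.029 -0.999]
```

>>> carry_out(
  deltas=[
    {"xyz": [0.3, 5.5, 0], "turn": 0, "jaw": 1},
    {"xyz": [0.3, 5.5, 0], "turn": 0, "jaw": 1},
    {"xyz": [0.3, 5.5, 0], "turn": 0, "jaw": 1},
    {"xyz": [0.3, 5.5, 0], "turn": 0, "jaw": 1},
    {"xyz": [0.3, 5, 0], "turn": 0, "jaw": 1},
    {"xyz": [0, 0, 0], "turn": 0, "jaw": 1},
  ],
)

```text
t: 33.62
tool_pos: [0.6106, -0.0617, 0.2225]
orientation: [-3.11, -0.01, 0.075]
ft_force: [0.3, 1.0, -0.8]
width: 0.584
```

```bash
python3 g.py .613 -.0615 .12
```

```text
t 33.62 pos [ 0.6106 -0.0617  0.2225] jaw yaw%180 90.3 tilt -0.9984 F [ 0.3  1.  -0.8] w 0.584
tool delta cm [ 0.74  0.3  10.22] rows 1.70913905412771
2 x [0.37 0.15 5.11]
j [ 0.14  0.4   0.02 -0.04 -1.24  1.45]
toolz [-0.048  0.03  -0.998]
```

>>> carry_out(
  deltas=[
    {"xyz": [0.3, 0.1, 3.5], "turn": 0, "jaw": 1},
    {"xyz": [0.3, 0.1, 3.5], "turn": 0, "jaw": 1},
    {"xyz": [0.1, 0, 2.5], "turn": 0, "jaw": 1},
    {"xyz": [0, 0, 0], "turn": 0, "jaw": 1},
  ],
)

```text
t: 34.12
tool_pos: [0.6112, -0.0587, 0.1217]
orientation: [-3.109, -0.009, 0.082]
ft_force: [0.4, -0.3, 1.6]
width: 0.581
```

```bash
python3 g.py .613 -.0615 .09; python3 - <<'E'
from h import *
im=snap('side','side18.png')
u,v=proj('side',(.613,-.0615,.1)).astype(int)
cv2.imwrite('pics/c18.png',cv2.resize(im[max(v-50,0):v+50,u-50:u+50],None,fx=6,fy=6,interpolation=cv2.INTER_CUBIC))
E
```

```text
t 34.12 pos [ 0.6112 -0.0587  0.1217] jaw yaw%180 90.3 tilt -0.9981 F [ 0.4 -0.3  1.6] w 0.581
tool delta cm [0.34 0.38 3.15] rows 0.5313745177212252
1 x [0.34 0.38 3.15]
j [ 0.15  0.49 -0.11 -0.05 -1.03  1.45]
toolz [-0.053  0.031 -0.998]
```

View pics/c18.png

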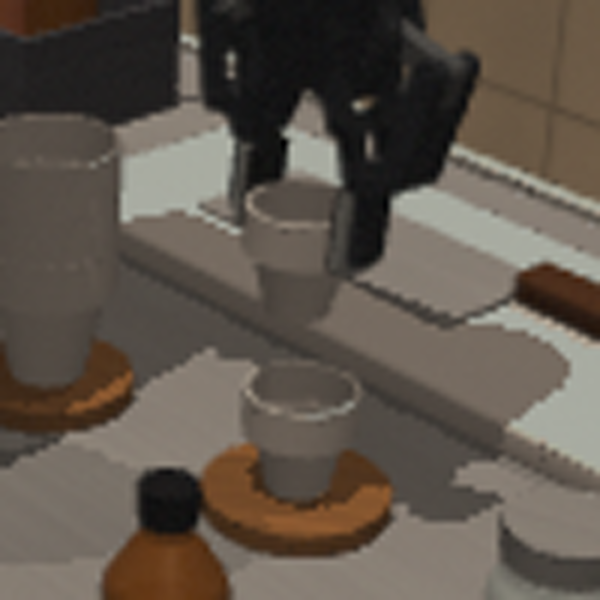

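>>> carry_out(
  deltas=[
    {"xyz": [0.2, 0.3, 1.2], "turn": 0, "jaw": 1},
    {"xyz": [0.1, 0, 1.0], "turn": 0, "jaw": 1},
    {"xyz": [0, 0, 0.5], "turn": 0, "jaw": 1},
    {"xyz": [0, 0, 0], "turn": 0, "jaw": 1},
  ],
)

```text
t: 34.67
tool_pos: [0.6159, -0.0602, 0.0971]
orientation: [-3.109, -0.012, 0.069]
ft_force: [0.6, 0.2, -0.9]
width: 0.578
```

```bash
python3 g.py .613 -.0615 .06
```

```text
t 34.67 pos [ 0.6159 -0.0602  0.0971] jaw yaw%180 90.4 tilt -0.9985 F [ 0.6  0.2 -0.9] w 0.578
tool delta cm [-0.13  0.25  3.71] rows 0.6204130283430204
1 x [-0.13  0.25  3.71]
j [ 0.14  0.52 -0.12 -0.05 -0.97  1.46]
toolz [-0.044  0.031 -0.999]
```

>>> carry_out(
  deltas=[
    {"xyz": [-0.1, 0.2, 1.0], "turn": 0, "jaw": 1},
    {"xyz": [-0.05, 0, 0.8], "turn": 0, "jaw": 1},
    {"xyz": [0, 0, 0.5], "turn": 0, "jaw": 1},
    {"xyz": [0, 0, 0], "turn": 0, "jaw": 1},
  ],
)

```text
t: 35.17
tool_pos: [0.6133, -0.0617, 0.0728]
orientation: [-3.109, -0.012, 0.068]
ft_force: [0.7, 0.1, 0.3]
width: 0.579
```

```bash
python3 g.py .613 -.0615 .06; python3 - <<'E'
from h import *
im=snap('side','side19.png')
u,v=proj('side',(.613,-.0615,.1)).astype(int)
cv2.imwrite('pics/c19.png',cv2.resize(im[max(v-50,0):v+50,u-50:u+50],None,fx=6,fy=6,interpolation=cv2.INTER_CUBIC))
E
```

```text
t 35.17 pos [ 0.6133 -0.0617  0.0728] jaw yaw%180 90.4 tilt -0.9985 F [0.7 0.1 0.3] w 0.579
tool delta cm [0.02 0.02 1.28] rows 0.21401396576481782
1 x [0.02 0.02 1.28]
j [ 0.14  0.54 -0.15 -0.05 -0.92  1.46]
toolz [-0.044  0.031 -0.999]
```

View pics/c19.png

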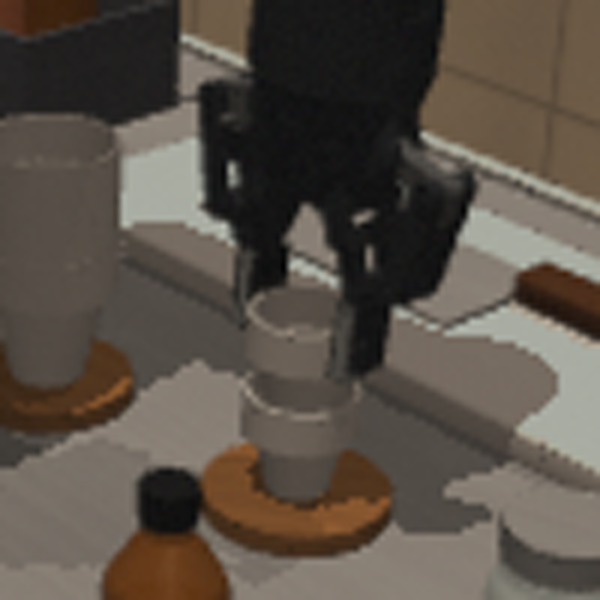

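>>> carry_out(
  deltas=[
    {"xyz": [0, 0, 0.5], "turn": 0, "jaw": 1},
    {"xyz": [0, 0, 0.4], "turn": 0, "jaw": 1},
    {"xyz": [0, 0, 0.2], "turn": 0, "jaw": 1},
    {"xyz": [0, 0, 0], "turn": 0, "jaw": 1},
  ],
)

```text
t: 35.72
tool_pos: [0.6134, -0.0617, 0.0621]
orientation: [-3.11, -0.012, 0.066]
ft_force: [-0.7, -0.8, -0.6]
width: 0.583
```

```bash
python3 g.py .613 -.0615 .0573
```

```text
t 35.73 pos [ 0.6134 -0.0617  0.0621] jaw yaw%180 90.4 tilt -0.9986 F [-0.7 -0.8 -0.6] w 0.583
tool delta cm [-0.02 -0.01  0.48] rows 0.08026039910970939
1 x [-0.02 -0.01  0.48]
j [ 0.14  0.55 -0.16 -0.05 -0.89  1.47]
toolz [-0.043  0.031 -0.999]
```

>>> carry_out(
  deltas=[
    {"xyz": [0, 0, 0.3], "turn": 0, "jaw": 1},
    {"xyz": [0, 0, 0.1], "turn": 0, "jaw": 1},
    {"xyz": [0, 0, 0], "turn": 0, "jaw": 1},
  ],
)

```text
t: 36.1
tool_pos: [0.6131, -0.0624, 0.0586]
orientation: [-3.111, -0.012, 0.066]
ft_force: [-0.8, -1.8, 1.0]
width: 0.576
```

>>> carry_out(
  deltas=[
    {"xyz": [0, 0, 0], "turn": 0, "jaw": 0.4},
    {"xyz": [0, 0, 0], "turn": 0, "jaw": 0.2},
    {"xyz": [0, 0, 0], "turn": 0, "jaw": 0},
    {"xyz": [0, 0, 0], "turn": 0, "jaw": 0},
    {"xyz": [0, 0, -2], "turn": 0, "jaw": 0},
    {"xyz": [0, 0, -4], "turn": 0, "jaw": 0},
    {"xyz": [0, 0, -4], "turn": 0, "jaw": 0},
    {"xyz": [0, 0, -4], "turn": 0, "jaw": 0},
    {"xyz": [0, 0, -3], "turn": 0, "jaw": 0},
  ],
)

```text
t: 37.22
tool_pos: [0.6193, -0.0662, 0.2294]
orientation: [-3.109, -0.012, 0.076]
ft_force: [0.7, -0.2, 0.1]
width: 1.003
```

```bash
python3 g.py .471 .2675 .22; python3 - <<'E'
from h import *
im=snap('side','side20.png')
u,v=proj('side',(.613,-.0615,.1)).astype(int)
cv2.imwrite('pics/c20.png',cv2.resize(im[max(v-50,0):v+50,u-50:u+50],None,fx=6,fy=6,interpolation=cv2.INTER_CUBIC))
E
```

```text
t 37.23 pos [ 0.6193 -0.0662  0.2294] jaw yaw%180 90.4 tilt -0.9983 F [ 0.7 -0.2  0.1] w 1.003
tool delta cm [-14.49 -33.43   2.71] rows 6.088665609095748
7 x [-2.07 -4.78  0.39]
j [ 0.13  0.41  0.05 -0.04 -1.26  1.46]
toolz [-0.049  0.031 -0.998]
```

View pics/c20.png

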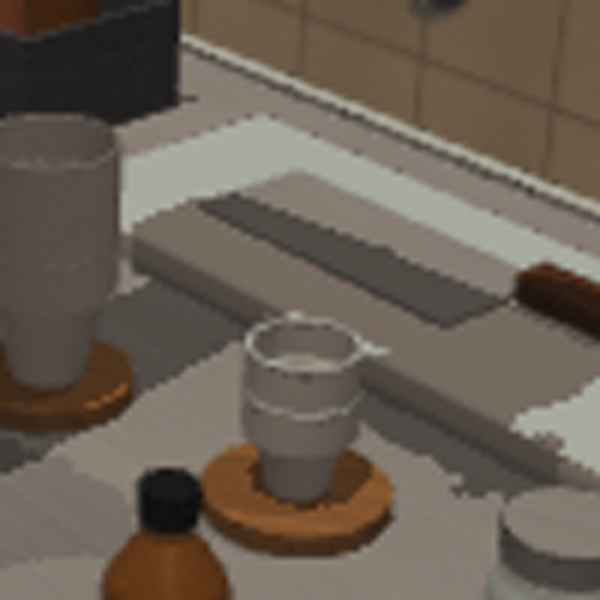

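```bash
python3 - <<'E'
from h import *
for q in((147,190),(147,240)):print(onz('top',*q,.06))
E
```

```text
[0.51674643 0.35601169 0.06      ]
[0.38988415 0.35076812 0.06      ]
```

>>> carry_out(
  deltas=[
    {"xyz": [-2.05, -4.75, 0.1], "turn": 0, "jaw": 0.2},
    {"xyz": [-2.05, -4.75, 0.1], "turn": 0, "jaw": 0.2},
    {"xyz": [-2.05, -4.75, 0.1], "turn": 0, "jaw": 0.2},
    {"xyz": [-2.05, -4.75, 0.1], "turn": 0, "jaw": 0.2},
    {"xyz": [-2.05, -4.75, 0.1], "turn": 0, "jaw": 0.2},
    {"xyz": [-2.05, -4.75, 0.1], "turn": 0, "jaw": 0.2},
    {"xyz": [-2.05, -4.75, 0.1], "turn": 0, "jaw": 0.2},
    {"xyz": [0, 0, 0], "turn": 0, "jaw": 0.2},
  ],
)

```text
t: 38.28
tool_pos: [0.4716, 0.275, 0.2425]
orientation: [-3.108, -0.01, 0.057]
ft_force: [-0.5, -0.4, -0.4]
width: 0.799
```

```bash
python3 g.py .469 .2675 .10
```

```text
t 38.27 pos [0.4716 0.275  0.2425] jaw yaw%180 90.3 tilt -0.9988 F [-0.5 -0.4 -0.4] w 0.799
tool delta cm [ 0.26  1.23 14.22] rows 2.3792972296589845
3 x [0.09 0.41 4.74]
j [ 0.8   0.25 -0.14 -0.05 -1.18  0.8 ]
toolz [-0.037  0.033 -0.999]
```

Pile edge is at y ≈ 0.352, well clear.

>>> carry_out(
  deltas=[
    {"xyz": [0.1, 0.4, 4.5], "turn": 0, "jaw": 0.2},
    {"xyz": [0.1, 0.4, 4.5], "turn": 0, "jaw": 0.2},
    {"xyz": [0, 0.3, 4], "turn": 0, "jaw": 0.2},
    {"xyz": [0, 0, 0], "turn": 0, "jaw": 0.2},
  ],
)

```text
t: 38.78
tool_pos: [0.4698, 0.2678, 0.1098]
orientation: [-3.106, -0.01, 0.053]
ft_force: [-0.5, 0.6, 0.3]
width: 0.801
```

```bash
python3 g.py .469 .2675 .06; python3 - <<'E'
from h import *
im=snap('side','side21.png')
u,v=proj('side',(.471,.2675,.08)).astype(int)
cv2.imwrite('pics/c21.png',cv2.resize(im[max(v-50,0):v+50,u-50:u+50],None,fx=6,fy=6,interpolation=cv2.INTER_CUBIC))
E
```

```text
t 38.77 pos [0.4698 0.2678 0.1098] jaw yaw%180 90.3 tilt -0.9988 F [-0.5  0.6  0.3] w 0.801
tool delta cm [0.09 0.21 4.97] rows 0.8293103294801604
1 x [0.09 0.21 4.97]
j [ 0.79  0.37 -0.33 -0.06 -0.87  0.83]
toolz [-0.034  0.035 -0.999]
```

View pics/c21.png

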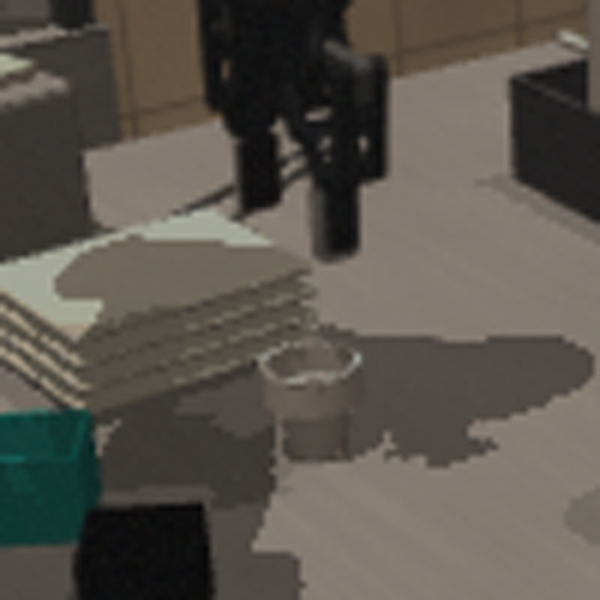

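```bash
python3 - <<'E'
from h import *
u,v=proj('side',(.471,.2675,.08)).astype(int)
o=np.array([u-50,v-50])
for p in((.471,.2675,.048),(.4698,.2678,.115),(.4698+.0,.2678,.13)):print(((proj('side',p)-o)*6).round())
E
```

```text
[307. 360.]
[293. 236.]
[291. 207.]
```

>>> carry_out(
  deltas=[
    {"xyz": [0.1, 0.2, 2.5], "turn": 0, "jaw": 0.2},
    {"xyz": [0.1, 0.1, 2.5], "turn": 0, "jaw": 0.2},
    {"xyz": [0, 0, 1.5], "turn": 0, "jaw": 0.2},
    {"xyz": [0, 0, 0], "turn": 0, "jaw": 0.2},
  ],
)

```text
t: 39.33
tool_pos: [0.4781, 0.2724, 0.0539]
orientation: [-3.092, -0.013, 0.024]
ft_force: [0.2, 0.2, 1.1]
width: 0.802
```

```bash
python3 g.py .4705 .267 .0245
```

```text
t 39.33 pos [0.4781 0.2724 0.0539] jaw yaw%180 90.5 tilt -0.9987 F [0.2 0.2 1.1] w 0.802
tool delta cm [-0.72  0.68  2.93] rows 0.5146552467587161
1 x [-0.72  0.68  2.93]
j [ 0.79  0.45 -0.38 -0.07 -0.72  0.84]
toolz [-0.016  0.049 -0.999]
```

>>> carry_out(
  deltas=[
    {"xyz": [-0.4, 0.4, 0.6], "turn": 0, "jaw": 0.2},
    {"xyz": [-0.3, 0.2, 1], "turn": 0, "jaw": 0.2},
    {"xyz": [0, 0, 0.7], "turn": 0, "jaw": 0.2},
    {"xyz": [0, 0, 0], "turn": 0, "jaw": 0.2},
  ],
)

```text
t: 39.83
tool_pos: [0.4716, 0.2683, 0.0321]
orientation: [-3.089, -0.014, 0.018]
ft_force: [0.3, 0.6, -0.3]
width: 0.803
```

```bash
python3 g.py .4705 .267 .0245
```

```text
t 39.83 pos [0.4716 0.2683 0.0321] jaw yaw%180 90.5 tilt -0.9986 F [ 0.3  0.6 -0.3] w 0.803
tool delta cm [-0.11  0.17  0.75] rows 0.12936006966656008
1 x [-0.11  0.17  0.75]
j [ 0.79  0.47 -0.42 -0.07 -0.66  0.85]
toolz [-0.012  0.052 -0.999]
```

>>> carry_out(
  deltas=[
    {"xyz": [-0.1, 0.15, 0.4], "turn": 0, "jaw": 0.2},
    {"xyz": [0, 0, 0.3], "turn": 0, "jaw": 0.2},
    {"xyz": [0, 0, 0], "turn": 0, "jaw": 1},
    {"xyz": [0, 0, 0], "turn": 0, "jaw": 1},
    {"xyz": [0, 0, 0], "turn": 0, "jaw": 1},
    {"xyz": [0, 0, 0], "turn": 0, "jaw": 1},
    {"xyz": [0, 0, 0], "turn": 0, "jaw": 1},
  ],
)

```text
t: 40.7
tool_pos: [0.471, 0.2674, 0.0252]
orientation: [-3.089, -0.015, 0.017]
ft_force: [0.3, -0.7, 1.0]
width: 0.575
```

```bash
python3 g.py .4705 .267 .0245; python3 - <<'E'
from h import *
im=snap('side','side22.png')
u,v=proj('side',(.471,.2675,.05)).astype(int)
cv2.imwrite('pics/c22.png',cv2.resize(im[max(v-40,0):v+40,u-40:u+40],None,fx=7,fy=7,interpolation=cv2.INTER_CUBIC))
E
```

```text
t 40.7 pos [0.471  0.2674 0.0252] jaw yaw%180 90.5 tilt -0.9985 F [ 0.3 -0.7  1. ] w 0.575
tool delta cm [-0.05  0.04  0.06] rows 0.015052504626161143
1 x [-0.05  0.04  0.06]
j [ 0.79  0.48 -0.42 -0.08 -0.64  0.85]
toolz [-0.011  0.053 -0.999]
```

View pics/c22.png

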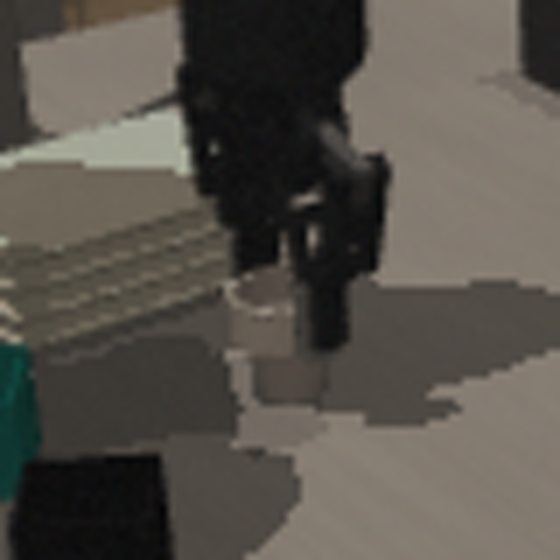

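Gripped (49 mm wide, as expected). Lift and carry over to the small stand.

>>> carry_out(
  deltas=[
    {"xyz": [0, 0, -2], "turn": 0, "jaw": 1},
    {"xyz": [0, 0, -4], "turn": 0, "jaw": 1},
    {"xyz": [0, 0, -5], "turn": 0, "jaw": 1},
    {"xyz": [0, 0, -5], "turn": 0, "jaw": 1},
    {"xyz": [0, 0, -6], "turn": 0, "jaw": 1},
    {"xyz": [0, 0, 0], "turn": 0, "jaw": 1},
  ],
)

```text
t: 41.5
tool_pos: [0.4733, 0.2556, 0.2501]
orientation: [-3.09, -0.014, 0.019]
ft_force: [-0.4, 0.5, -1.5]
width: 0.576
```

```bash
python3 g.py .613 -.0615 .23
```

```text
t 41.5 pos [0.4733 0.2556 0.2501] jaw yaw%180 90.5 tilt -0.9986 F [-0.4  0.5 -1.5] w 0.576
tool delta cm [13.7  31.89  0.21] rows 5.784092968955124
6 x [2.28 5.31 0.03]
j [ 0.77  0.22 -0.17 -0.05 -1.16  0.83]
toolz [-0.013  0.051 -0.999]
```

>>> carry_out(
  deltas=[
    {"xyz": [2.25, 5.25, -0.2], "turn": 0, "jaw": 1},
    {"xyz": [2.25, 5.25, -0.2], "turn": 0, "jaw": 1},
    {"xyz": [2.25, 5.25, -0.2], "turn": 0, "jaw": 1},
    {"xyz": [2.25, 5.25, 0], "turn": 0, "jaw": 1},
    {"xyz": [2.25, 5.25, 0], "turn": 0, "jaw": 1},
    {"xyz": [2.25, 5.25, 0], "turn": 0, "jaw": 1},
    {"xyz": [0, 0, 0], "turn": 0, "jaw": 1},
  ],
)

```text
t: 42.38
tool_pos: [0.6135, -0.0652, 0.2302]
orientation: [-3.087, -0.019, 0.031]
ft_force: [-0.8, 1.4, -1.3]
width: 0.576
```

```bash
python3 g.py .613 -.0615 .14
```

```text
t 42.38 pos [ 0.6135 -0.0652  0.2302] jaw yaw%180 90.7 tilt -0.9983 F [-0.8  1.4 -1.3] w 0.576
tool delta cm [0.14 0.12 9.02] rows 1.50412836635115
2 x [0.07 0.06 4.51]
j [ 0.13  0.39  0.03 -0.06 -1.23  1.48]
toolz [-0.02   0.054 -0.998]
```

>>> carry_out(
  deltas=[
    {"xyz": [0.1, 0.1, 3], "turn": 0, "jaw": 1},
    {"xyz": [0.1, 0, 3], "turn": 0, "jaw": 1},
    {"xyz": [0, 0, 2], "turn": 0, "jaw": 1},
    {"xyz": [0, 0, 0], "turn": 0, "jaw": 1},
  ],
)

```text
t: 42.88
tool_pos: [0.6117, -0.0599, 0.1448]
orientation: [-3.086, -0.019, 0.038]
ft_force: [0.6, 0.1, -0.2]
width: 0.578
```

```bash
python3 g.py .613 -.0615 .11; python3 - <<'E'
from h import *
im=snap('side','side23.png')
u,v=proj('side',(.613,-.0615,.1)).astype(int)
cv2.imwrite('pics/c23.png',cv2.resize(im[max(v-50,0):v+50,u-50:u+50],None,fx=6,fy=6,interpolation=cv2.INTER_CUBIC))
E
```

```text
t 42.88 pos [ 0.6117 -0.0599  0.1448] jaw yaw%180 90.6 tilt -0.9981 F [ 0.6  0.1 -0.2] w 0.578
tool delta cm [0.21 0.36 3.46] rows 0.5808830919369443
1 x [0.21 0.36 3.46]
j [ 0.14  0.45 -0.09 -0.07 -1.05  1.48]
toolz [-0.025  0.056 -0.998]
```

View pics/c23.png

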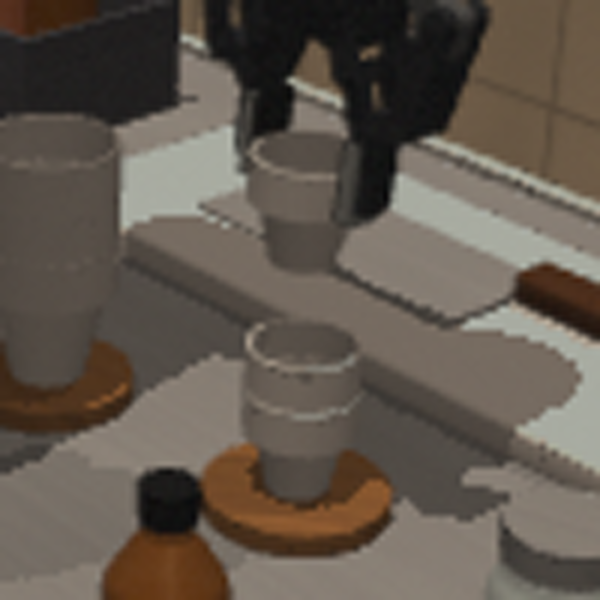

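>>> carry_out(
  deltas=[
    {"xyz": [0.1, 0.2, 1.3], "turn": 0, "jaw": 1},
    {"xyz": [0, 0, 1.3], "turn": 0, "jaw": 1},
    {"xyz": [0, 0, 0.8], "turn": 0, "jaw": 1},
    {"xyz": [0, 0, 0], "turn": 0, "jaw": 1},
  ],
)

```text
t: 43.42
tool_pos: [0.6139, -0.0593, 0.1117]
orientation: [-3.085, -0.021, 0.029]
ft_force: [-0.3, 0.6, 0.4]
width: 0.578
```

```bash
python3 g.py .613 -.0615 .08
```

```text
t 43.42 pos [ 0.6139 -0.0593  0.1117] jaw yaw%180 90.7 tilt -0.9983 F [-0.3  0.6  0.4] w 0.578
tool delta cm [-0.03  0.4   3.16] rows 0.5302350450470029
1 x [-0.03  0.4   3.16]
j [ 0.14  0.49 -0.12 -0.07 -0.97  1.49]
toolz [-0.019  0.056 -0.998]
```

>>> carry_out(
  deltas=[
    {"xyz": [0, 0.3, 0.8], "turn": 0, "jaw": 1},
    {"xyz": [0, 0.1, 0.8], "turn": 0, "jaw": 1},
    {"xyz": [0, 0, 0.5], "turn": 0, "jaw": 1},
    {"xyz": [0, 0, 0], "turn": 0, "jaw": 1},
  ],
)

```text
t: 43.92
tool_pos: [0.6139, -0.0625, 0.0895]
orientation: [-3.085, -0.02, 0.027]
ft_force: [-0.4, 0.6, -0.0]
width: 0.581
```

```bash
python3 g.py .613 -.0615 .08; python3 - <<'E'
from h import *
im=snap('side','side24.png')
u,v=proj('side',(.613,-.0615,.1)).astype(int)
cv2.imwrite('pics/c24.png',cv2.resize(im[max(v-50,0):v+50,u-50:u+50],None,fx=6,fy=6,interpolation=cv2.INTER_CUBIC))
E
```

```text
t 43.92 pos [ 0.6139 -0.0625  0.0895] jaw yaw%180 90.7 tilt -0.9983 F [-0.4  0.6 -0. ] w 0.581
tool delta cm [-0.07 -0.05  0.96] rows 0.1598978534283414
1 x [-0.07 -0.05  0.96]
j [ 0.13  0.51 -0.15 -0.07 -0.93  1.5 ]
toolz [-0.018  0.056 -0.998]
```

View pics/c24.png

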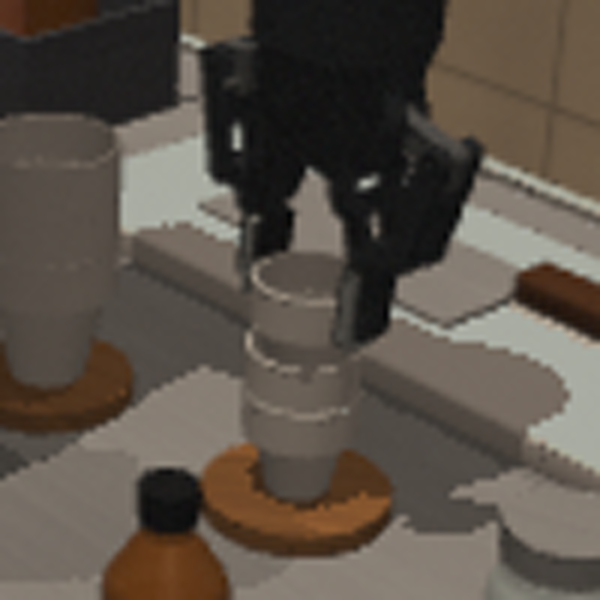

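>>> carry_out(
  deltas=[
    {"xyz": [-0.05, 0, 0.5], "turn": 0, "jaw": 1},
    {"xyz": [0, 0, 0.3], "turn": 0, "jaw": 1},
    {"xyz": [0, 0, 0.2], "turn": 0, "jaw": 1},
    {"xyz": [0, 0, 0], "turn": 0, "jaw": 1},
  ],
)

```text
t: 44.48
tool_pos: [0.6137, -0.0618, 0.0797]
orientation: [-3.085, -0.021, 0.025]
ft_force: [0.2, 0.3, -0.7]
width: 0.577
```

```bash
python3 g.py .613 -.0615 .0772
```

```text
t 44.48 pos [ 0.6137 -0.0618  0.0797] jaw yaw%180 90.8 tilt -0.9983 F [ 0.2  0.3 -0.7] w 0.577
tool delta cm [-0.07 -0.02  0.25] rows 0.04303654110462363
1 x [-0.07 -0.02  0.25]
j [ 0.13  0.52 -0.16 -0.07 -0.9   1.5 ]
toolz [-0.016  0.056 -0.998]
```

>>> carry_out(
  deltas=[
    {"xyz": [0, 0, 0.2], "turn": 0, "jaw": 1},
    {"xyz": [0, 0, 0], "turn": 0, "jaw": 1},
    {"xyz": [0, 0, 0], "turn": 0, "jaw": 0.4},
    {"xyz": [0, 0, 0], "turn": 0, "jaw": 0.2},
    {"xyz": [0, 0, 0], "turn": 0, "jaw": 0},
    {"xyz": [0, 0, 0], "turn": 0, "jaw": 0},
    {"xyz": [0, 0, -2], "turn": 0, "jaw": 0},
    {"xyz": [0, 0, -4], "turn": 0, "jaw": 0},
    {"xyz": [0, 0, -4], "turn": 0, "jaw": 0},
    {"xyz": [0, 0, -4], "turn": 0, "jaw": 0},
  ],
)

```text
t: 45.72
tool_pos: [0.6141, -0.0696, 0.217]
orientation: [-3.086, -0.02, 0.039]
ft_force: [0.2, 0.2, 0.0]
width: 0.995
```

>>> carry_out(
  deltas=[
    {"xyz": [0, -5, -1], "turn": 0, "jaw": 0},
    {"xyz": [0, -5, -1], "turn": 0, "jaw": 0},
    {"xyz": [0, -5, -1], "turn": 0, "jaw": 0},
    {"xyz": [0, -5, -1], "turn": 0, "jaw": 0},
    {"xyz": [0, -5, 0], "turn": 0, "jaw": 0},
    {"xyz": [0, -5, 0], "turn": 0, "jaw": 0},
    {"xyz": [0, -5, 0], "turn": 0, "jaw": 0},
    {"xyz": [0, -5, 0], "turn": 0, "jaw": 0},
    {"xyz": [0, 0, 0], "turn": 0, "jaw": 0},
  ],
)

```text
t: 46.85
tool_pos: [0.6116, 0.3392, 0.2858]
orientation: [-3.084, -0.016, 0.025]
ft_force: [0.1, -0.0, -0.7]
width: 1.004
```

```bash
python3 g.py .613 -.0615 .2; python3 - <<'E'
from h import *
im=snap('side','side25.png')
cv2.imwrite('pics/c25.png',cv2.resize(im[150:390,210:480],None,fx=2.9,fy=2.4,interpolation=cv2.INTER_CUBIC))
t=snap('top','top25.png')
cv2.imwrite('pics/t25.png',cv2.convertScaleAbs(cv2.resize(t[130:290,210:490],None,fx=2.8,fy=2.8,interpolation=cv2.INTER_CUBIC),alpha=1.3))
E
```

```text
t 46.85 pos [0.6116 0.3392 0.2858] jaw yaw%180 90.6 tilt -0.9982 F [ 0.1 -0.  -0.7] w 1.004
tool delta cm [-0.16 40.49  6.26] rows 6.8291737293376285
8 x [-0.02  5.06  0.78]
j [ 0.71  0.48  0.32 -0.06 -1.38  0.88]
toolz [-0.016  0.057 -0.998]
```

View pics/c25.png

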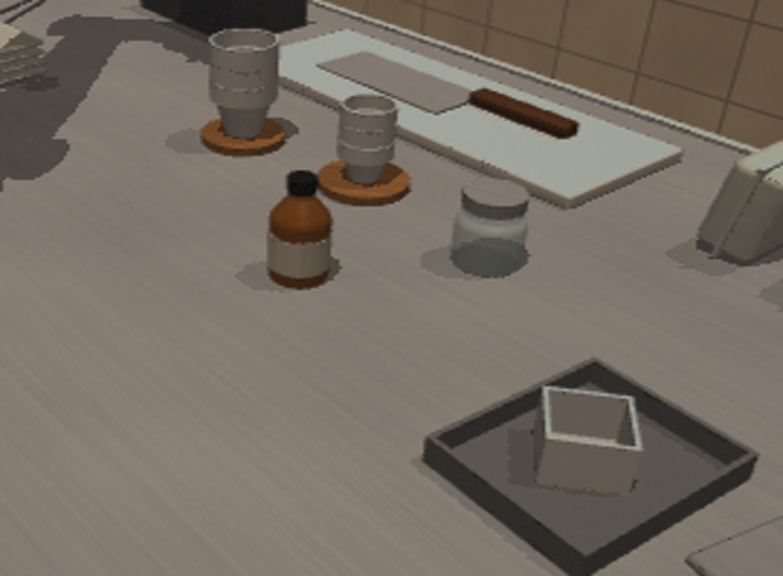

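View pics/t25.png

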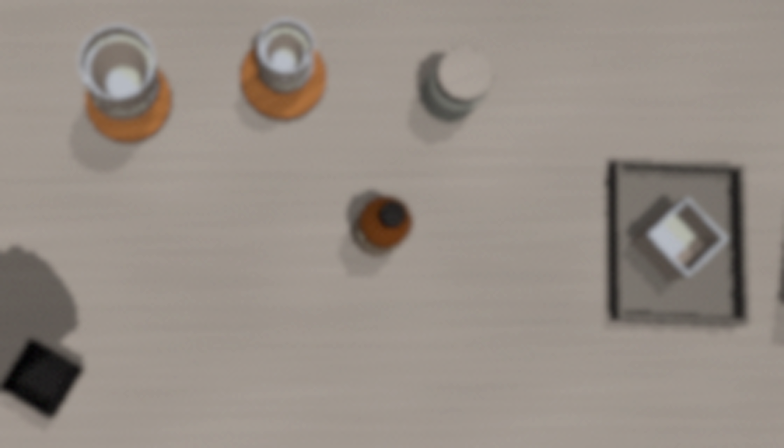

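```bash
python3 - <<'E'
from h import *
for n,a,b in(('S',(312.1,147.9),(337.4,195)),('L',(252.3,152.5),(294.1,169.2)),('pot',(455.4,214.6),(413.1,323.8))):
    p,e=tri(a,b);print(n,p.round(4),round(e,4))
E
python3 -c "
import cv2,numpy as np
im=cv2.imread('pics/side25.png')
a=cv2.resize(im[155:215,265:325],(400,400),interpolation=cv2.INTER_CUBIC);b=cv2.resize(im[180:240,307:367],(400,400),interpolation=cv2.INTER_CUBIC)
cv2.imwrite('pics/c26.png',np.hstack([a,b]))"
```

```text
S [ 0.6119 -0.064   0.096 ] 0.0036
L [0.5923 0.0837 0.1225] 0.0003
pot [ 0.4439 -0.4263  0.0497] 0.0001
```

View pics/c26.png

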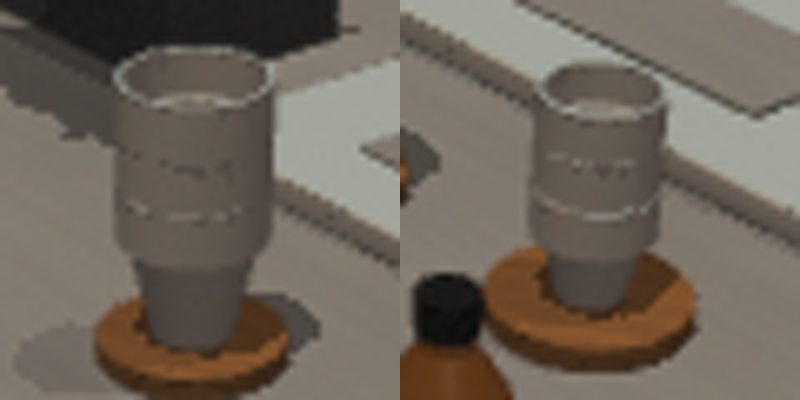

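```bash
python3 - <<'E'
from h import *
for n,a,b in(('S',(312.1,147.9),(337.4,193.6)),('L',(252.3,152.5),(294.1,166.4))):
    p,e=tri(a,b);print(n,p.round(4),round(e,4))
print(robot.job_done())
E
```

```text
S [ 0.6109 -0.064   0.1001] 0.0045
L [0.5903 0.0825 0.1315] 0.0013
the job is handed in; nothing more can be done
None
```

I nested both large cups in the large stand and both small cups in the small stand, stood the square pot in the tray, and handed the job in. It reports no verdict. The arm was clear of everything at 46.9 s of the 120 s allowed.

**Last checks**
- **Stack heights:** the top rims measure about 0.1315 m (large, expected 0.130) and 0.100 m (small, expected 0.100).
- **Stack centres:** both are within about 3 mm of their stands. In the enlarged side view, both stacks look upright, with evenly spaced collar seams.
- **Pot:** it stands upright on the tray floor about 1 mm from the tray's centre. Its top measures about 0.050 m, where 0.049 is expected.
- **Jar and bottle:** both stand upright and show no visible shift in the last pictures. I did not measure their positions again.

**Disagreements**
- **Rim heights:** a first, coarser reading gave 0.1225 m and 0.096 m. Re-reading the pixels in the enlarged picture gave the values above. The two camera rays for the small stack still miss each other by about 4.5 mm.
- **Tool tilt:** the tool drifted by up to 0.1 rad during long moves, and I could not correct it. The cups and the pot settled upright once released.

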